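# Rack the capacitors and bolt the rack

## Task

Stand every capacitor can that is on the bench upright in a pocket of its own in the blue rack, and see that each black terminal cap is pressed down fully home. Then take the hooked rod, reach under the wire guard and draw the rack's bolt fully towards you with the hook - never with your fingers - and lay the rod flat back on its rubber mat, lying along it. Leave everything else on the bench where it is.

Things in the scene. Friction and masses are not known exactly. Their poses are not given: they have to be found in the camera images.
- can1: Aluminium capacitor can, upright, round, 48 mm across, 60 mm tall, 250 g, with a black terminal cap on top. Origin at the centre of its underside, z up. Three or four cans are present; an absent one reads None.
- can1_cap (a joint): Push-on terminal cap of can1 (black, 36 mm across, 18 mm tall): how far it has been pushed down, m. It starts standing proud at 0 to 0.003 and is fully home at 0.007 (its stop), where its underside meets the can. It is stiff: takes about 6 N to push and stays where it is left. Cap top is 85 mm above the can's underside at 0 and 78 mm when home.
- can2: Aluminium capacitor can, upright, round, 48 mm across, 60 mm tall, 250 g, with a black terminal cap on top. Origin at the centre of its underside, z up. Three or four cans are present; an absent one reads None.
- can2_cap (a joint): Push-on terminal cap of can2 (black, 36 mm across, 18 mm tall): how far it has been pushed down, m. It starts standing proud at 0 to 0.003 and is fully home at 0.007 (its stop), where its underside meets the can. It is stiff: takes about 6 N to push and stays where it is left. Cap top is 85 mm above the can's underside at 0 and 78 mm when home.
- can3: Aluminium capacitor can, upright, round, 48 mm across, 60 mm tall, 250 g, with a black terminal cap on top. Origin at the centre of its underside, z up. Three or four cans are present; an absent one reads None.
- can3_cap (a joint): Push-on terminal cap of can3 (black, 36 mm across, 18 mm tall): how far it has been pushed down, m. It starts standing proud at 0 to 0.003 and is fully home at 0.007 (its stop), where its underside meets the can. It is stiff: takes about 6 N to push and stays where it is left. Cap top is 85 mm above the can's underside at 0 and 78 mm when home.
- can4: Aluminium capacitor can, upright, round, 48 mm across, 60 mm tall, 250 g, with a black terminal cap on top. Origin at the centre of its underside, z up. Three or four cans are present; an absent one reads None.
- can4_cap (a joint): Push-on terminal cap of can4 (black, 36 mm across, 18 mm tall): how far it has been pushed down, m. It starts standing proud at 0 to 0.003 and is fully home at 0.007 (its stop), where its underside meets the can. It is stiff: takes about 6 N to push and stays where it is left. Cap top is 85 mm above the can's underside at 0 and 78 mm when home.
- rack: Fixed blue steel rack with a row of four square pockets and, at its right end, the locking bolt's plate and wire guard. Origin: centre of the rack at table height; the row of pockets runs along its y axis, x points away from the robot, z up. Rack walls are 28 mm high and 5 mm thick, 70 x 249 mm outside; each pocket is 60 mm along x and 56 mm along y inside, its floor 4 mm above the table; the pocket centres lie at y = -91.5, -30.5, 30.5 and 91.5 mm.
- bolt (a joint): Steel locking bolt of the rack, sliding along the rack's x: 0 to 0.008 at the start (open), 0.06 at its stop (drawn towards the robot, shut). About 3 N of friction; stays where left. Its bar, 20 mm wide, top 16 mm up, runs from 30 mm behind its pin to 160 mm in front; its nose enters a keeper 28 mm high on the rack's right end, at rack x -15 to 15 mm.
- bolt_pin (a point): The bolt's upright round pin, 10 mm thick, rising from 16 to 91 mm above the table; this point is on its axis, 56 mm up. It moves with the bolt along the rack's -x. With the bolt at 0 it is at rack x 195 mm, y -165 mm, under the wire guard. Fingers must not touch the bolt or pin.
- guard (a point): Middle of the front top bar of the fixed wire guard, 125 mm up, at rack x 130, y -178 mm. The guard's roof (bars about 33 mm apart, undersides 121 mm up) spans rack x 130 to 280 and y -260 to -95 mm on four 8 mm corner posts. It is open underneath on all sides; the rod goes in level from the front (-x).
- rod: Hooked rod lying on the mat, 200 g. Light wooden handle 130 x 24 x 30 mm tall, then an 8 mm steel shaft, axis 15 mm above the handle's underside. Origin: underside of the handle, 40 mm behind its front end, near the balance point; x along the shaft, z up. The shaft runs to x = 220, turns square to +y for 38 mm, then back to -x for 18 mm (centre lines): a level J hook, 30 mm clear inside.
- rod_hook (a point): Middle of the hook's cross piece: 220 mm along the rod's x, 19 mm along its y, 15 mm above its underside.
- mat: Fixed black rubber mat, 390 x 120 mm, 3 mm thick, the rod's place. Origin at table height where the rod's own origin belongs: 65 mm towards the robot from the mat's centre along its length; x runs along the mat away from the robot.
- tape: Bystander, not part of the job: a grey tape roll lying flat, 90 mm across, 24 mm high; origin at its underside.
- wrench: Bystander, not part of the job: a steel wrench lying behind the rack, about 160 mm long; origin at its underside.
- screwdriver: Bystander, not part of the job: a screwdriver lying on the table, about 200 mm long; origin at its underside.
- oil: Bystander, not part of the job: a white oil bottle standing, 60 mm across, 150 mm tall; origin at its underside.
- elbow: Bystander, not part of the job: a bent copper pipe piece lying flat, legs 80 mm long, 22 mm thick; origin at its underside.
- fittings: Bystander, not part of the job: an open grey plastic box, 100 x 140 x 50 mm; origin at its underside.
- jar: Bystander, not part of the job: a glass jar with a steel lid, 64 mm across, 80 mm tall; origin at its underside.
Mind the look-alikes: they are no part of the job. Leave any green look-alike of the can3 alone. What is shaped like the can1 but purple is not meant.

How it is judged:
On the way, in this order (a step that is already met when the one before it is completed fails the run):
1. every can stands in a rack pocket, released, with its cap fully home, the bolt still open (x of can1 in the frame of rack between -0.016 and 0.016 m and y of can1 in the frame of rack between -0.105 and 0.105 m and z of each of can1, can2, can3, can4 in the frame of rack below 0.01 m and angle between each of can1, can2, can3, can4's own z axis and vertical below 0.2 rad and value of joint each of can1_cap, can2_cap, can3_cap, can4_cap above 0.0055 m and x of can2 in the frame of rack between -0.016 and 0.016 m and y of can2 in the frame of rack between -0.105 and 0.105 m and x of can3 in the frame of rack between -0.016 and 0.016 m and y of can3 in the frame of rack between -0.105 and 0.105 m and x of can4 in the frame of rack between -0.016 and 0.016 m and y of can4 in the frame of rack between -0.105 and 0.105 m and contact force between the fingers and can1 below 0.3 N and contact force between the fingers and can2 below 0.3 N and contact force between the fingers and can3 below 0.3 N and contact force between the fingers and can4 below 0.3 N and value of joint bolt below 0.03 m), for 0.2 s.
2. the bolt is drawn fully towards the robot with the rod's hook (value of joint bolt above 0.054 m and horizontal distance between rod_hook and bolt_pin below 0.05 m), for 0.1 s.
At the end, for the whole second after the job is handed in: Each can present upright (0.2 rad) on a rack pocket's floor, cap down at least 5.5 of 7 mm; bolt drawn at least 54 of 60 mm; rod flat and still on the mat, its origin within 50 mm of the mat's along and across, within 0.35 rad of the mat's direction (x of can1 in the frame of rack between -0.016 and 0.016 m and y of can1 in the frame of rack between -0.105 and 0.105 m and z of each of can1, can2, can3, can4 in the frame of rack below 0.01 m and angle between each of can1, can2, can3, can4's own z axis and vertical below 0.2 rad and value of joint each of can1_cap, can2_cap, can3_cap, can4_cap above 0.0055 m and x of can2 in the frame of rack between -0.016 and 0.016 m and y of can2 in the frame of rack between -0.105 and 0.105 m and x of can3 in the frame of rack between -0.016 and 0.016 m and y of can3 in the frame of rack between -0.105 and 0.105 m and x of can4 in the frame of rack between -0.016 and 0.016 m and y of can4 in the frame of rack between -0.105 and 0.105 m and value of joint bolt above 0.054 m and x of rod in the frame of mat between -0.05 and 0.05 m and y of rod in the frame of mat between -0.05 and 0.05 m and z of rod_hook in the frame of mat below 0.03 m and angle between the x axis of rod and the x axis of mat, either way round below 0.35 rad and linear speed of each of rod, can1, can2, can3, can4 below 0.02 m/s); the robot touches nothing.
It fails at once if the fingers or the arm touch the bolt (contact force between any of the fingers, the arm and bolt above 1 N).
It fails at once if a bystander is moved by more than 5 cm (distance of any of tape, wrench, screwdriver, oil, elbow, fittings, jar from where it was at the start of the episode above 0.05 m).
Of can1, can2, can3, can4 only 3 to 4 are there at a start; the rules pass over those that are not, and their reading is None.
At some moment in a run one of can1, can2, can3, can4, rod may be knocked a few centimetres aside while the robot is not near it.
It also fails if it takes over 210 s, if anything falls off the work surface, if the arm or the gripper's body presses on something with over 40 N, if the wrist force passes 120 N, or if a joint passes its speed limit or range.

## Robot

A 6-joint arm with a two-finger parallel gripper is mounted at the origin on the work surface. World frame = base frame: x ahead of the robot, y to its left, z up, the work surface at z = 0. Lengths are in m, angles in rad, forces in N, time in s.
With the tool pointing down it reaches from about 0.35 to 0.975 m from the base axis. Payload 4.9 kg.
Tool frame: the origin (TCP) lies on the mounting face of the last link; the fingertips stand 173 mm ahead of it and the grasp point (between the pads) lies 155 mm ahead of it; z points along the fingers, y is the direction in which the jaws open and shut (so a half turn about z gives the same grasp; the last joint's range is limited). The gripper opens to 85 mm and grips with 20 to 120 N. Pads are 22 mm wide; open, the fingers measure 114 mm over their backs; the gripper's body (76 mm by 85 mm) begins 54 mm behind the grasp point. The pads swing forward as they close: fully open they stand 13 mm farther back than shut.
Start: joints at [1.155, 0.053, 1.613, -0, 1.476, -0.119], TCP at [0.183, 0.598, 0.405] pointing down, gripper open.
Joint ranges: [-3.01, 3.01], [-1.01, 2.22], [0.06, 2.58], [-1.02, 4.17], [0.09, 2.62], [-3.14, 3.14]. Speed limits (rad/s): [2.57, 2.57, 3.14, 3.14, 3.14, 3.14].

## Interface

Orientations are given as a unit quaternion [w, x, y, z].
In Python, from plant import manip gives the robot as it stands.
- The arm moves only by the tool play_rows, never from a script. Its argument "increments" is a list of rows, each an object with "offset": the shift along the tool's x, y, z in mm, a list of three; "twist": the turn about the tool's z in rad; "grip": the opening, from 0 (shut) to 1 (fully open). In form: [{"offset": [dx, dy, dz], "twist": twist, "grip": grip}, ...]. A call has 1 to 5 rows; each row is the pose to reach, as a shift and turn from the pose commanded when the call began, along the tool's axes at that moment; what a row does not reach only later rows make up. A row lasts 1/12 s, in which the tool goes at most 41.7 mm and 7.16 degrees, less where a joint would pass 70% of its speed; a pose out of reach is approached as far as the arm can. A call with a gripper value outside its range is refused whole. The fingers move at their own pace and stop on an object; the grip force is fixed at half the most. Time passes only in rows, so rows that repeat a pose let the fingers close. It gives the time, the measured TCP pose, the force and the opening at its end, in the units of the state.
- manip.state(): the state, without advancing time (a new reading comes with each control period).
- manip.grab_frame(name): name is "side" or "top"; returns the picture (384x512x3 uint8, blue, green, red); there is no depth.
- manip.get_calibration(name): a dict with "fx", "fy", "cx", "cy" (pixels), "T" (4x4, takes a point from camera to world coordinates). Camera axes: x right, y down, z forward; pixel columns grow to the right and rows downward; lengths in m; the calibration is good to about 2 mm. A picture is of the moment at which its call begins. get_calibration takes no time and is no camera call.
- manip.job_done(): hands the job in, once; it reports no verdict.
Trained networks look in the newest picture that a camera, given by its name, has taken for a name from the list of things; names that differ only in an ending like _2 or _b are one class to them, and where a whole thing is asked for, a point or a joint stands for the part that bears it (a point fixed in the world has none). Each returns a list of dicts, best first, with "p" (0 to 1); they miss things now and then, are a little off and sometimes report something else, mostly with a low value. They report only what shows in the picture. A call takes as long as a camera call. They do not tell look-alikes from the thing itself.
- manip.boxes_of(query, camera): "xyz" ([x, y, z] in m, in the coordinates of the camera as it stood for that picture, good to about 4 mm: the middle of the surface that is visible of it).
- manip.tip_of(query, camera): "xyz" ([x, y, z] in m, in the coordinates of the camera as it stood for that picture, good to about 4 mm: a listed point, or the origin of a listed thing).
The state is a dict: "time": time; "joint_pos": joint angles; "joint_vel": joint speeds; "joint_efforts": joint torques, N m; "tool_pos": TCP position; "tool_rot": TCP orientation; "contact_force": force on the tool from outside, world axes, zero at the start; "ft_torque": the same for the moment, N m; "gripper_width": opening from 0.0 (shut) to 1.0 (fully open).
Only numpy, scipy, OpenCV 4.12 (cv2) and the standard library are available. Lean on these libraries where they do the work, as an engineer would, in place of code of your own. Each camera call takes 0.05 s, during which the arm holds its last target. There are 200 camera calls.

## Working session

There is one attempt and no reset: what is moved stays moved. The work goes in short steps, Python scripts to look and compute and a tool call to move; the robot and the scene stay as the last step left them, time stands still between calls to the robot, and variables do not carry over. Pictures are saved under pics/ and viewed, about 12 in all and at most 16, crops included, and the job is handed in when it is done.

Besides the shell and the picture viewer there is one more tool, called as name(argument=value, ...), one argument or row to a line, values as JSON. play_rows: Moves the arm, as the interface text tells. Its arguments: {"type":"object","properties":{"increments":{"type":"array"}},"required":["increments"]}

```bash
ls; mkdir -p pics; cat > h.py <<'E'
import numpy as np, cv2
from plant import manip
from scipy.spatial.transform import Rotation as R
np.set_printoptions(precision=4,suppress=True)
def w(p,cam):
    T=np.array(manip.get_calibration(cam)["T"]); return (T@np.r_[p,1])[:3]
def proj(P,cam):
    c=manip.get_calibration(cam); q=np.linalg.inv(np.array(c["T"]))@np.r_[P,1]
    return np.array([c["fx"]*q[0]/q[2]+c["cx"],c["fy"]*q[1]/q[2]+c["cy"]])
def ray(u,v,z,cam):
    c=manip.get_calibration(cam);T=np.array(c["T"]);d=T[:3,:3]@np.array([(u-c["cx"])/c["fx"],(v-c["cy"])/c["fy"],1])
    return T[:3,3]+d*(z-T[2,3])/d[2]
def find(q,cam,f="tip_of",n=6):
    for r in getattr(manip,f)(q,cam)[:n]:
        P=w(r["xyz"],cam); print(q,cam,f,round(r["p"],2),P,proj(P,cam).round())
def pose():
    s=manip.state(); M=R.from_quat(np.array(s["tool_rot"])[[1,2,3,0]]).as_matrix()
    return s,np.array(s["tool_pos"]),M
def rel(target,yaw=None):
    s,p,M=pose(); print("t",s["time"],"tcp",p,"grip",s["gripper_width"],"F",np.array(s["contact_force"]))
    print("offset mm",M.T@(np.array(target)-p)*1000)
E
cat > a.py <<'E'
from h import *
s,p,M=pose();print(s);print(M)
for c in ("side","top"):
    cv2.imwrite(f"pics/{c}0.png",cv2.resize(manip.grab_frame(c),(768,576)))
    k=manip.get_calibration(c);print(c,k["fx"],k["cx"],k["cy"]);print(np.array(k["T"]))
for c in ("top","side"):
    for q in ("can1","rack","bolt_pin","guard","rod","rod_hook","mat"): find(q,c)
E
python3 a.py
```

```text
pics
{'time': 0.0, 'joint_pos': array([ 1.155 ,  0.0534,  1.6143, -0.    ,  1.476 , -0.119 ]), 'joint_vel': array([-0.0003, -0.0006,  0.0005,  0.0016,  0.0014, -0.0006]), 'joint_efforts': array([ -0.0002, -39.3685, -37.0178,  -0.0001,   0.0069,   0.    ]), 'tool_pos': array([0.1827, 0.5974, 0.4034]), 'tool_rot': array([-0.0003,  0.1478,  0.989 , -0.001 ]), 'contact_force': array([-0.2924, -0.1293, -0.7616]), 'ft_torque': array([ 0.0334, -0.0029,  0.006 ]), 'gripper_width': 1.0015497009998027}
[[-0.9563  0.2924 -0.0008]
 [ 0.2924  0.9563 -0.0019]
 [ 0.0002 -0.0021 -1.    ]]
side 466.3758863977948 249.72347852345385 190.01322379321797
[[ 0.9411 -0.1891  0.2804  0.1279]
 [-0.3382 -0.5142  0.7882 -1.1313]
 [-0.0048 -0.8366 -0.5478  0.8618]
 [ 0.      0.      0.      1.    ]]
top 359.6397383467647 251.65433448788193 196.13239795323508
[[ 0.0161 -0.9842  0.1763  0.3306]
 [-0.9999 -0.0167 -0.0024  0.0061]
 [ 0.0053 -0.1762 -0.9843  1.1598]
 [ 0.      0.      0.      1.    ]]
can1 top tip_of 0.7 [ 0.4442 -0.0107 -0.0014] [255. 225.]
can1 top tip_of 0.63 [ 0.5952  0.3719 -0.0006] [140. 177.]

[... 666 characters left out ...]
[ 0.4408 -0.0051 -0.0032] [223. 217.]
can1 side tip_of 0.68 [0.3525 0.0549 0.0003] [191. 212.]
can1 side tip_of 0.66 [ 0.4442  0.3503 -0.003 ] [196. 164.]
can1 side tip_of 0.64 [0.4668 0.4549 0.    ] [195. 149.]
can1 side tip_of 0.51 [ 0.3567  0.2476 -0.0041] [179. 182.]
rack side tip_of 0.37 [ 0.4316  0.128  -0.0006] [209. 195.]
bolt_pin side tip_of 0.55 [ 0.7703 -0.0681  0.0501] [329. 193.]
bolt_pin side tip_of 0.49 [ 0.7154 -0.0817  0.1259] [317. 178.]
guard side tip_of 0.6 [ 0.7132 -0.0795  0.1262] [316. 178.]
rod side tip_of 0.69 [ 0.449  -0.3445  0.0017] [266. 290.]
rod_hook side tip_of 0.88 [ 0.68   -0.3398  0.0159] [346. 264.]
mat side tip_of 0.6 [ 0.4517 -0.3545 -0.0021] [268. 294.]
```

View pics/top0.png

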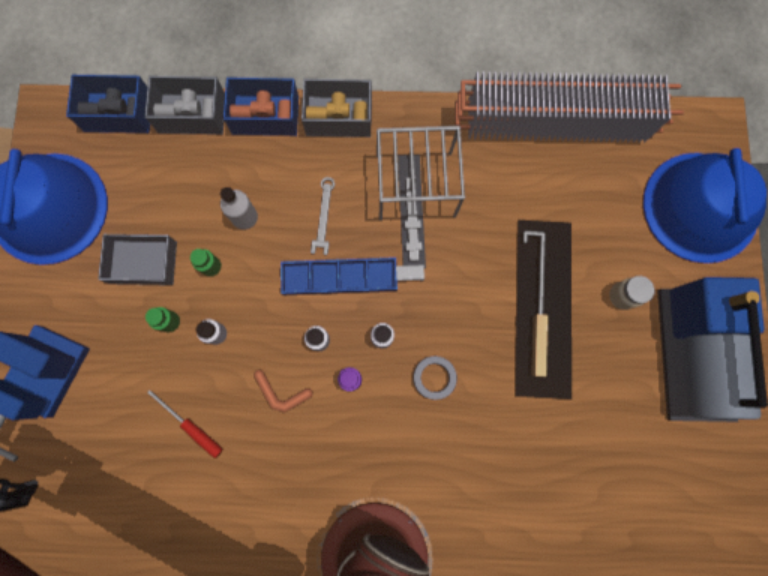

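View pics/side0.png

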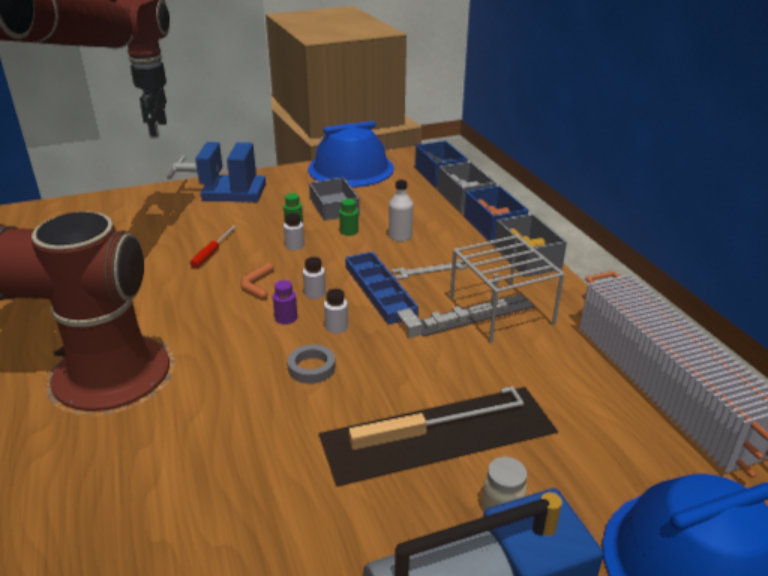

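The three black-capped cans are at px (382,335), (316,338) and (208,330) in the top view. The green and purple look-alikes are separate from them. The rack is at (339,276), the guard at (420,165) and the rod on the mat at (541,300). Next I fit the rack's pose.

```bash
cat > b.py <<'E'
from h import *
from scipy.optimize import minimize
masks={}
for c in ("top","side"):
    im=manip.grab_frame(c); hsv=cv2.cvtColor(im,cv2.COLOR_BGR2HSV)
    m=cv2.inRange(hsv,(95,110,30),(130,255,255))
    u,v=proj([.58,.09,.01],c).astype(int)
    roi=np.zeros_like(m); cv2.ellipse(roi,(int(u),int(v)),(50,50),0,0,360,255,-1)
    m=cv2.morphologyEx(m&roi,cv2.MORPH_CLOSE,np.ones((3,3)))
    n,l,s,_=cv2.connectedComponentsWithStats(m); k=1+np.argmax(s[1:,4]); masks[c]=((l==k)*255).astype(np.uint8)
    print(c,s[k])
S=4
def cost(q,out=False):
    t=0
    for c,m in masks.items():
        a=q[2];Rm=np.array([[np.cos(a),-np.sin(a)],[np.sin(a),np.cos(a)]])
        P=[proj(np.r_[Rm@[x,y]+q[:2],z],c) for x in(-.035,.035) for y in(-.1245,.1245) for z in(0,.028)]
        h=cv2.convexHull((np.array(P)*S+S/2-.5).round().astype(np.int32))
        g=np.zeros((384*S,512*S),np.uint8);cv2.fillConvexPoly(g,h,255)
        M=cv2.resize(m,None,fx=S,fy=S,interpolation=cv2.INTER_NEAREST)
        iou=np.count_nonzero(g&M)/np.count_nonzero(g|M); t-=iou
        if out: print(c,"iou",iou)
    return t
best=min((minimize(cost,[.58,.09,a],method="Nelder-Mead",options=dict(initial_simplex=[[.58,.09,a],[.59,.09,a],[.58,.1,a],[.58,.09,a+.05]])) for a in(-.05,0,.05)),key=lambda r:r.fun)
cost(best.x,True);print(best.x)
x,y,a=best.x
for n,p in dict(guard=(.13,-.178),pin0=(.195,-.165),pin8=(.187,-.165)).items(): print(n,np.array([x,y])+[np.cos(a)*p[0]-np.sin(a)*p[1],np.sin(a)*p[0]+np.cos(a)*p[1]])
E
python3 b.py
```

```text
top [ 187  172   78   24 1584]
side [231 168  47  48 851]Traceback (most recent call last):
  File "b.py", line 24, in <module>
    best=min((minimize(cost,[.58,.09,a],method="Nelder-Mead",options=dict(initial_simplex=[[.58,.09,a],[.59,.09,a],[.58,.1,a],[.58,.09,a+.05]])) for a in(-.05,0,.05)),key=lambda r:r.fun)
  File "b.py", line 24, in <genexpr>
    best=min((minimize(cost,[.58,.09,a],method="Nelder-Mead",options=dict(initial_simplex=[[.58,.09,a],[.59,.09,a],[.58,.1,a],[.58,.09,a+.05]])) for a in(-.05,0,.05)),key=lambda r:r.fun)
              ~~~~~~~~^^^^^^^^^^^^^^^^^^^^^^^^^^^^^^^^^^^^^^^^^^^^^^^^^^^^^^^^^^^^^^^^^^^^^^^^^^^^^^^^^^^^^^^^^^^^^^^^^^^^^^^^^^^^^^^^^^^^^^^^^^
    res = _minimize_neldermead(fun, x0, args, callback, bounds=bounds,
                               **options)
    fsim[j] = func(sim[j])
              ~~~~^^^^^^^^
    fx = function(np.copy(x), *(wrapper_args + args))
  File "b.py", line 17, in cost
    P=[proj(np.r_[Rm@[x,y]+q[:2],z],c) for x in(-.035,.035) for y in(-.1245,.1245) for z in(0,.028)]
       ~~~~^^^^^^^^^^^^^^^^^^^^^^^^^^^
  File "h.py", line 8, in proj
    c=manip.get_calibration(cam); q=np.linalg.inv(np.array(c["T"]))@np.r_[P,1]
ValueError: time passes only in moves, steps and waits
```

```bash
sed -i 's/^def w(/C={c:manip.get_calibration(c) for c in ("side","top")}\ndef w(/; s/manip.get_calibration(cam)/C[cam]/g' h.py; python3 b.py
```

```text
top [ 187  172   78   24 1581]
side [231 168  47  48 859]
top iou 0.8849653531182193
side iou 0.7086711769870372
[0.5758 0.089  0.0294]
guard [ 0.711  -0.0851]
pin0 [ 0.7756 -0.0702]
pin8 [ 0.7676 -0.0704]
```

```bash
cat > ov.py <<'E'
from h import *
import sys
x,y,a=map(float,sys.argv[1:4]); out=[]
def rw(p): return np.r_[x+np.cos(a)*p[0]-np.sin(a)*p[1],y+np.sin(a)*p[0]+np.cos(a)*p[1],p[2]]
Z=6
for c in("top","side"):
    im=manip.grab_frame(c);u,v=proj([x,y,.03],c).astype(int)
    r0,c0=v-40,u-45; cr=cv2.resize(im[r0:r0+80,c0:c0+66+ (34)],None,fx=Z,fy=Z,interpolation=cv2.INTER_CUBIC)[:, :400*2]
    def px(p): q=(proj(rw(p),c)-[c0,r0]+.5)*Z; return tuple(int(t) for t in q)
    for X in(.035,.030):
        for Y,Y1 in([(-.1245,.1245)] if X==.035 else [(t-.028,t+.028) for t in(-.0915,-.0305,.0305,.0915)]):
            P=[(-X,Y,.028),(X,Y,.028),(X,Y1,.028),(-X,Y1,.028)]
            cv2.polylines(cr,[np.array([px(p) for p in P],np.int32)],True,(0,255,255),1)
    out.append(cr)
cv2.imwrite(sys.argv[4],cv2.resize(np.vstack(out),(390,600)) if 0 else np.hstack([cv2.resize(o,(400,320)) for o in out]))
E
python3 ov.py .5758 .089 .0294 pics/ov1.png
```

```text
(no output)
```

View pics/ov1.png

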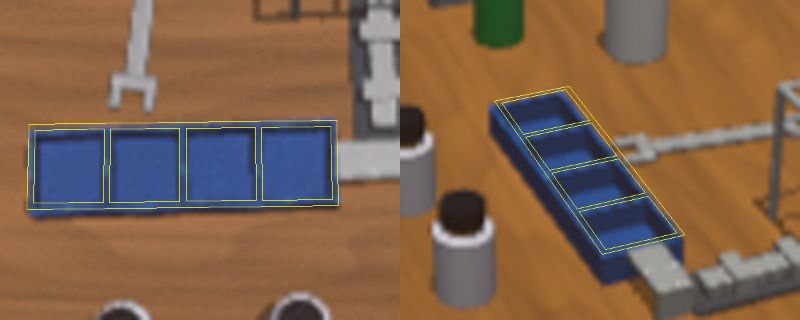

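The model outline sits on the rack's rims in both views (top rim about 28–338 px wide), so I accept the rack pose. Next I measure the cans precisely by their black caps.

```bash
cat > caps.py <<'E'
from h import *
import sys
def caps(pts,z=.0835):
    im=manip.grab_frame("top"); g=im.max(2)
    for p in pts:
        u,v=proj([*p,z],"top"); u0,v0=int(u)-11,int(v)-11
        m=((g[v0:v0+23,u0:u0+23]<60)*255).astype(np.uint8)
        n,l,s,ce=cv2.connectedComponentsWithStats(m)
        k=1+np.argmax(s[1:,4]); q=ce[k]+[u0,v0]; print(p,"area",s[k],"->",ray(*q,z,"top"))
if __name__=="__main__":
    caps([(.442,-.008),(.435,.131),(.446,.350)])
E
python3 caps.py
```

```text
(0.442, -0.008) area [ 6  7 10 10 72] -> [ 0.4443 -0.0063  0.0835]
(0.435, 0.131) area [ 8  7 10  9 79] -> [0.4362 0.1282 0.0835]
(0.446, 0.35) area [ 7  7 12 10 91] -> [0.4462 0.3472 0.0835]
```

play_rows(
  increments=[
    {"offset": [0,0,0],"twist": 0.12,"grip": 1},
    {"offset": [0,0,0],"twist": 0.24,"grip": 1},
    {"offset": [0,0,0],"twist": 0.36,"grip": 1},
    {"offset": [0,0,0],"twist": 0.48,"grip": 1},
    {"offset": [0,0,0],"twist": 0.6,"grip": 1},
  ],
)

```text
time: 1.57
tool_pos: [0.1828, 0.5977, 0.4047]
tool_rot: [0.0, 0.436, 0.9, -0.0]
contact_force: [0.8, -0.8, -0.3]
gripper_width: 0.999
```

play_rows(
  increments=[
    {"offset": [0,0,0],"twist": 0.12,"grip": 1},
    {"offset": [0,0,0],"twist": 0.24,"grip": 1},
    {"offset": [0,0,0],"twist": 0.36,"grip": 1},
    {"offset": [0,0,0],"twist": 0.48,"grip": 1},
    {"offset": [0,0,0],"twist": 0.6,"grip": 1},
  ],
)

```text
time: 1.98
tool_pos: [0.1828, 0.5977, 0.4047]
tool_rot: [-0.0, 0.683, 0.731, -0.0]
contact_force: [0.1, -0.2, 0.1]
gripper_width: 0.995
```

play_rows(
  increments=[
    {"offset": [0,0,0],"twist": 0.045,"grip": 1},
    {"offset": [0,0,0],"twist": 0.045,"grip": 1},
  ],
)

```text
time: 2.15
tool_pos: [0.1828, 0.5977, 0.4047]
tool_rot: [0.0, 0.697, 0.717, -0.0]
contact_force: [-0.3, -0.7, 0.5]
gripper_width: 0.999
```

```bash
python3 -c "
from h import *
print(pose()[2]); rel([.446,.35,.30])"
```

```text
[[-0.0283  0.9996 -0.    ]
 [ 0.9996  0.0283 -0.    ]
 [-0.     -0.     -1.    ]]
t 2.15 tcp [0.1828 0.5977 0.4047] grip 0.9992513549534037 F [-0.2774 -0.7194  0.4593]
offset mm [-255.0273  256.0903  104.6905]
```

play_rows(
  increments=[
    {"offset": [-26,26,10.5],"twist": 0,"grip": 1},
    {"offset": [-51,51,21],"twist": 0,"grip": 1},
    {"offset": [-77,77,31.5],"twist": 0,"grip": 1},
    {"offset": [-102,103,42],"twist": 0,"grip": 1},
    {"offset": [-128,128.5,52.5],"twist": 0,"grip": 1},
  ],
)

```text
time: 2.57
tool_pos: [0.3158, 0.4723, 0.352]
tool_rot: [-0.0, 0.696, 0.718, 0.0]
contact_force: [0.3, 0.6, 0.3]
gripper_width: 0.996
```

play_rows(
  increments=[
    {"offset": [-26,26,10.5],"twist": 0,"grip": 1},
    {"offset": [-51,51,21],"twist": 0,"grip": 1},
    {"offset": [-77,77,31.5],"twist": 0,"grip": 1},
    {"offset": [-102,103,42],"twist": 0,"grip": 1},
    {"offset": [-127.6,128.6,52.2],"twist": 0,"grip": 1},
  ],
)

```text
time: 2.98
tool_pos: [0.4483, 0.3482, 0.2998]
tool_rot: [0.0, 0.696, 0.718, 0.0]
contact_force: [0.4, 1.0, 0.2]
gripper_width: 1.002
```

```bash
cat > m.py <<'E'
from h import *
s,p,M=pose()
rel([.447,.3495,.20])
E
python3 m.py
```

```text
t 2.9833 tcp [0.4483 0.3482 0.2998] grip 1.0016675158233068 F [0.3676 1.0482 0.2137]
offset mm [ 1.2865 -1.2746 99.7655]
```

play_rows(
  increments=[
    {"offset": [1,-1,35],"twist": 0,"grip": 1},
    {"offset": [1.3,-1.3,70],"twist": 0,"grip": 1},
    {"offset": [1.3,-1.3,99.8],"twist": 0,"grip": 1},
    {"offset": [1.3,-1.3,99.8],"twist": 0,"grip": 0},
    {"offset": [1.3,-1.3,99.8],"twist": 0,"grip": 0},
  ],
)

```text
time: 3.4
tool_pos: [0.4451, 0.3504, 0.1986]
tool_rot: [-0.001, 0.696, 0.718, -0.002]
contact_force: [-0.8, -0.5, 0.6]
gripper_width: 0.746
```

play_rows(
  increments=[
    {"offset": [0,0,0],"twist": 0,"grip": 0},
    {"offset": [0,0,0],"twist": 0,"grip": 0},
    {"offset": [0,0,0],"twist": 0,"grip": 0},
    {"offset": [0,0,0],"twist": 0,"grip": 0},
    {"offset": [0,0,0],"twist": 0,"grip": 0},
  ],
)

```text
time: 3.82
tool_pos: [0.4469, 0.3517, 0.203]
tool_rot: [0.001, 0.697, 0.717, 0.002]
contact_force: [0.1, 0.5, 7.1]
gripper_width: 0.548
```

play_rows(
  increments=[
    {"offset": [0,0,-20],"twist": 0,"grip": 0},
    {"offset": [0,0,-40],"twist": 0,"grip": 0},
    {"offset": [0,0,-60],"twist": 0,"grip": 0},
    {"offset": [0,0,-80],"twist": 0,"grip": 0},
    {"offset": [0,0,-80],"twist": 0,"grip": 0},
  ],
)

```text
time: 4.23
tool_pos: [0.447, 0.3517, 0.285]
tool_rot: [0.001, 0.697, 0.717, 0.004]
contact_force: [1.6, 0.0, -1.9]
gripper_width: 0.544
```

```bash
sed -i 's/^rel.*/rel([.5731,.1805,.28])/' m.py; python3 m.py; python3 -c "
from h import *
manip.grab_frame('side'); find('can1','side')"
```

```text
t 4.2333 tcp [0.447  0.3517 0.285 ] grip 0.5438526092258102 F [ 1.6207  0.0149 -1.883 ]
offset mm [-174.8465  121.        5.1606]
can1 side tip_of 0.76 [0.4458 0.3523 0.0791] [195. 144.]
can1 side tip_of 0.74 [ 0.5974  0.3725 -0.0025] [233. 154.]
can1 side tip_of 0.7 [ 0.3497  0.0551 -0.0002] [190. 212.]
can1 side tip_of 0.69 [ 0.4297  0.1255 -0.0023] [209. 196.]
can1 side tip_of 0.65 [ 0.4397 -0.004  -0.003 ] [223. 217.]
can1 side tip_of 0.49 [ 0.4707  0.4519 -0.0002] [196. 150.]
```

play_rows(
  increments=[
    {"offset": [-25,17.3,0],"twist": 0,"grip": 0},
    {"offset": [-50,34.6,0],"twist": 0,"grip": 0},
    {"offset": [-75,52,0],"twist": 0,"grip": 0},
    {"offset": [-100,69,0],"twist": 0,"grip": 0},
    {"offset": [-125,86,0],"twist": 0,"grip": 0},
  ],
)

```text
time: 4.75
tool_pos: [0.5351, 0.227, 0.2774]
tool_rot: [-0.001, 0.697, 0.717, -0.002]
contact_force: [0.1, 0.5, -1.9]
gripper_width: 0.546
```

play_rows(
  increments=[
    {"offset": [-25,17.5,0],"twist": 0,"grip": 0},
    {"offset": [-40,28,0],"twist": 0,"grip": 0},
    {"offset": [-49,35,0],"twist": 0,"grip": 0},
    {"offset": [-49,35,0],"twist": 0,"grip": 0},
    {"offset": [-49,35,0],"twist": 0,"grip": 0},
  ],
)

```text
time: 5.17
tool_pos: [0.5713, 0.1805, 0.2786]
tool_rot: [-0.001, 0.697, 0.717, -0.001]
contact_force: [-0.5, 0.5, -3.0]
gripper_width: 0.546
```

```bash
python3 m.py; python3 -c "
from h import *
manip.grab_frame('side'); find('can1','side')
manip.grab_frame('top'); find('can1','top')
im=manip.grab_frame('top');cv2.imwrite('pics/t2.png',cv2.resize(im[120:250,150:290],None,fx=3,fy=3))
im=manip.grab_frame('side');cv2.imwrite('pics/s2.png',cv2.resize(im[90:250,170:310],None,fx=3.5,fy=3.5))"
```

```text
t 5.1667 tcp [0.5713 0.1805 0.2786] grip 0.5459741344261804 F [-0.4725  0.5311 -2.9859]
offset mm [-0.0359  1.7858 -1.4217]
can1 side tip_of 0.89 [ 0.441  -0.0079  0.0002] [224. 217.]
can1 side tip_of 0.84 [ 0.4685  0.4548 -0.0026] [195. 150.]
can1 side tip_of 0.74 [ 0.4309  0.129  -0.001 ] [209. 195.]
can1 side tip_of 0.73 [0.5686 0.1779 0.0727] [243. 162.]
can1 side tip_of 0.59 [ 0.352   0.0555 -0.0004] [191. 212.]
can1 side tip_of 0.55 [ 0.5939  0.3668 -0.001 ] [233. 154.]
can1 top tip_of 0.72 [0.4702 0.4483 0.0014] [114. 214.]
can1 top tip_of 0.71 [ 0.5984  0.3739 -0.0002] [140. 176.]
can1 top tip_of 0.63 [ 0.3535  0.058  -0.002 ] [234. 253.]
can1 top tip_of 0.59 [ 0.4444 -0.0113 -0.0019] [256. 225.]
can1 top tip_of 0.5 [0.4396 0.1303 0.0027] [212. 225.]
```

View pics/s2.png

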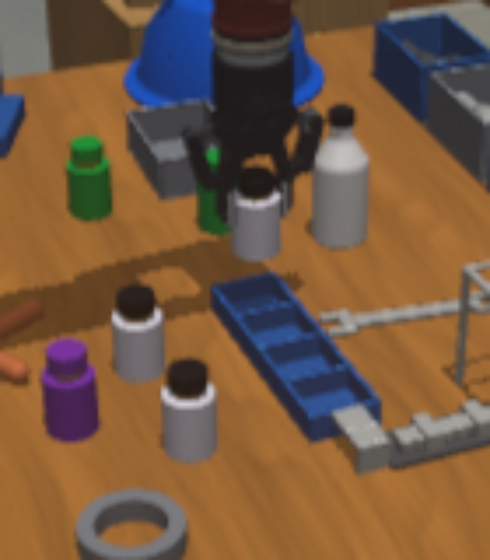

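The can hangs upright in the grip at px (255,215), just above the left pocket. I lower it now.

play_rows(
  increments=[
    {"offset": [1,2,10],"twist": 0,"grip": 0},
    {"offset": [1,2,25],"twist": 0,"grip": 0},
    {"offset": [1,2,40],"twist": 0,"grip": 0},
    {"offset": [1,2,50],"twist": 0,"grip": 0},
    {"offset": [1,2,50],"twist": 0,"grip": 0},
  ],
)

```text
time: 5.88
tool_pos: [0.5724, 0.1815, 0.2266]
tool_rot: [-0.002, 0.697, 0.717, -0.002]
contact_force: [0.0, -0.8, -2.6]
gripper_width: 0.547
```

play_rows(
  increments=[
    {"offset": [0,0,5],"twist": 0,"grip": 0},
    {"offset": [0,0,10],"twist": 0,"grip": 0},
    {"offset": [0,0,15],"twist": 0,"grip": 0},
    {"offset": [0,0,19],"twist": 0,"grip": 0},
    {"offset": [0,0,19],"twist": 0,"grip": 0},
  ],
)

```text
time: 6.3
tool_pos: [0.5735, 0.1814, 0.2104]
tool_rot: [-0.0, 0.697, 0.717, -0.001]
contact_force: [-0.9, 0.2, -3.8]
gripper_width: 0.543
```

```bash
python3 m.py; python3 -c "
from h import *
manip.grab_frame('side'); find('can1','side')
im=manip.grab_frame('side');cv2.imwrite('pics/s3.png',cv2.resize(im[90:250,170:310],None,fx=3.5,fy=3.5))"
```

```text
t 6.3 tcp [0.5735 0.1814 0.2104] grip 0.5431094991500635 F [-0.9461  0.1922 -3.8476]
offset mm [ -0.9362  -0.5408 -69.6413]
can1 side tip_of 0.9 [ 0.4321  0.129  -0.0013] [209. 195.]
can1 side tip_of 0.8 [0.5689 0.1793 0.0033] [243. 179.]
can1 side tip_of 0.75 [0.4697 0.4529 0.0003] [196. 149.]
can1 side tip_of 0.72 [ 0.4416 -0.0038 -0.005 ] [223. 218.]
can1 side tip_of 0.72 [0.351  0.0547 0.0009] [190. 212.]
can1 side tip_of 0.63 [ 0.5938  0.3736 -0.0036] [232. 154.]
```

play_rows(
  increments=[
    {"offset": [0,0,2],"twist": 0,"grip": 0},
    {"offset": [0,0,2],"twist": 0,"grip": 0},
    {"offset": [0,0,2],"twist": 0,"grip": 1},
    {"offset": [0,0,2],"twist": 0,"grip": 1},
    {"offset": [0,0,2],"twist": 0,"grip": 1},
  ],
)

```text
time: 6.87
tool_pos: [0.5742, 0.1816, 0.21]
tool_rot: [0.0, 0.697, 0.717, 0.001]
contact_force: [0.2, -0.1, 0.2]
gripper_width: 0.94
```

play_rows(
  increments=[
    {"offset": [0,0,0],"twist": 0,"grip": 1},
    {"offset": [0,0,0],"twist": 0,"grip": 1},
    {"offset": [0,0,-30],"twist": 0,"grip": 1},
    {"offset": [0,0,-60],"twist": 0,"grip": 1},
    {"offset": [0,0,-90],"twist": 0,"grip": 0},
  ],
)

```text
time: 7.28
tool_pos: [0.5735, 0.1814, 0.2996]
tool_rot: [-0.0, 0.697, 0.717, -0.001]
contact_force: [1.3, -0.2, 0.9]
gripper_width: 0.882
```

play_rows(
  increments=[
    {"offset": [0,0,0],"twist": 0,"grip": 0},
    {"offset": [0,0,0],"twist": 0,"grip": 0},
    {"offset": [0,0,0],"twist": 0,"grip": 0},
    {"offset": [0,0,0],"twist": 0,"grip": 0},
    {"offset": [0,0,0],"twist": 0,"grip": 0},
  ],
)

```text
time: 7.7
tool_pos: [0.5732, 0.1814, 0.2971]
tool_rot: [-0.001, 0.697, 0.717, -0.001]
contact_force: [0.2, 0.0, 0.1]
gripper_width: 0.145
```

```bash
python3 m.py; python3 -c "
from h import *
manip.grab_frame('side'); find('can1','side')"
```

```text
t 7.7 tcp [0.5732 0.1814 0.2971] grip 0.14454454749395046 F [0.2326 0.0467 0.0603]
offset mm [-0.892  -0.0246 17.0987]
can1 side tip_of 0.81 [ 0.3524  0.0557 -0.0011] [191. 212.]
can1 side tip_of 0.78 [0.5746 0.1781 0.0032] [244. 179.]
can1 side tip_of 0.78 [ 0.5963  0.3725 -0.0013] [233. 154.]
can1 side tip_of 0.62 [0.4694 0.4538 0.0002] [196. 149.]
can1 side tip_of 0.6 [ 0.4317  0.128  -0.0014] [209. 195.]
```

play_rows(
  increments=[
    {"offset": [0,0,15],"twist": 0,"grip": 0},
    {"offset": [0,0,30],"twist": 0,"grip": 0},
    {"offset": [0,0,34],"twist": 0,"grip": 0},
    {"offset": [0,0,36],"twist": 0,"grip": 0},
    {"offset": [0,0,38],"twist": 0,"grip": 0},
  ],
)

```text
time: 8.22
tool_pos: [0.5738, 0.1815, 0.2609]
tool_rot: [-0.0, 0.697, 0.717, -0.0]
contact_force: [0.5, -0.2, 1.3]
gripper_width: 0.0
```

play_rows(
  increments=[
    {"offset": [0,0,1],"twist": 0,"grip": 0},
    {"offset": [0,0,2],"twist": 0,"grip": 0},
    {"offset": [0,0,3],"twist": 0,"grip": 0},
    {"offset": [0,0,4],"twist": 0,"grip": 0},
    {"offset": [0,0,4],"twist": 0,"grip": 0},
  ],
)

```text
time: 8.63
tool_pos: [0.5743, 0.1816, 0.2591]
tool_rot: [0.001, 0.697, 0.717, 0.001]
contact_force: [-1.6, -1.9, 4.7]
gripper_width: -0.003
```

play_rows(
  increments=[
    {"offset": [0,0,1],"twist": 0,"grip": 0},
    {"offset": [0,0,2],"twist": 0,"grip": 0},
    {"offset": [0,0,3],"twist": 0,"grip": 0},
    {"offset": [0,0,4],"twist": 0,"grip": 0},
    {"offset": [0,0,4],"twist": 0,"grip": 0},
  ],
)

```text
time: 9.05
tool_pos: [0.5745, 0.1817, 0.2555]
tool_rot: [0.001, 0.697, 0.717, 0.001]
contact_force: [-2.6, 0.1, 6.1]
gripper_width: -0.005
```

play_rows(
  increments=[
    {"offset": [0,0,1],"twist": 0,"grip": 0},
    {"offset": [0,0,2],"twist": 0,"grip": 0},
    {"offset": [0,0,3],"twist": 0,"grip": 0},
    {"offset": [0,0,4],"twist": 0,"grip": 0},
    {"offset": [0,0,4],"twist": 0,"grip": 0},
  ],
)

```text
time: 9.47
tool_pos: [0.5759, 0.1821, 0.2558]
tool_rot: [0.002, 0.697, 0.717, 0.003]
contact_force: [-5.5, -1.5, 20.4]
gripper_width: 0.002
```

play_rows(
  increments=[
    {"offset": [0,0,-20],"twist": 0,"grip": 0},
    {"offset": [0,0,-50],"twist": 0,"grip": 0},
    {"offset": [-12,-34,-50],"twist": 0,"grip": 1},
    {"offset": [-25,-70,-50],"twist": 0,"grip": 1},
    {"offset": [-37,-105,-50],"twist": 0,"grip": 1},
  ],
)

```text
time: 9.88
tool_pos: [0.4693, 0.1412, 0.3005]
tool_rot: [0.001, 0.697, 0.717, 0.001]
contact_force: [-0.4, 0.7, 0.8]
gripper_width: 0.413
```

play_rows(
  increments=[
    {"offset": [-11.5,-33,0],"twist": 0,"grip": 1},
    {"offset": [-11.5,-33,0],"twist": 0,"grip": 1},
    {"offset": [-11.5,-33,0],"twist": 0,"grip": 1},
    {"offset": [-11.5,-33,0],"twist": 0,"grip": 1},
  ],
)

```text
time: 10.22
tool_pos: [0.4377, 0.1291, 0.3003]
tool_rot: [0.001, 0.697, 0.717, 0.001]
contact_force: [0.1, 0.4, -0.1]
gripper_width: 0.973
```

```bash
sed -i 's/^rel.*/rel([.4368,.129,.20])/' m.py; python3 m.py; python3 -c "
from h import *
manip.grab_frame('side'); find('can1','side')
manip.grab_frame('top'); find('can1','top')"
```

```text
t 10.2167 tcp [0.4377 0.1291 0.3003] grip 0.9727342461153772 F [ 0.1343  0.4482 -0.0916]
offset mm [ -0.086   -1.1683 100.2679]
can1 side tip_of 0.97 [ 0.4421 -0.0074 -0.0015] [224. 217.]
can1 side tip_of 0.89 [ 0.4337  0.129  -0.0014] [209. 195.]
can1 side tip_of 0.86 [ 0.3512  0.057  -0.0014] [190. 212.]
can1 side tip_of 0.67 [ 0.5945  0.3746 -0.0017] [233. 154.]
can1 side tip_of 0.53 [ 0.4713  0.456  -0.0012] [196. 149.]
can1 top tip_of 0.77 [ 0.4424 -0.0096 -0.0008] [255. 225.]
can1 top tip_of 0.74 [0.5767 0.183  0.0001] [197. 184.]
can1 top tip_of 0.71 [ 0.4715  0.4502 -0.0004] [113. 214.]
can1 top tip_of 0.62 [0.353  0.0588 0.0043] [233. 253.]
can1 top tip_of 0.61 [0.5939 0.3719 0.0001] [140. 178.]
```

play_rows(
  increments=[
    {"offset": [0,-1,35],"twist": 0,"grip": 1},
    {"offset": [0,-1,70],"twist": 0,"grip": 1},
    {"offset": [0,-1,98],"twist": 0,"grip": 1},
    {"offset": [0,-1,98],"twist": 0,"grip": 0},
    {"offset": [0,-1,98],"twist": 0,"grip": 0},
  ],
)

```text
time: 10.83
tool_pos: [0.4361, 0.1291, 0.1999]
tool_rot: [-0.001, 0.697, 0.717, -0.002]
contact_force: [-0.1, -0.6, 0.8]
gripper_width: 0.747
```

play_rows(
  increments=[
    {"offset": [0,0,0],"twist": 0,"grip": 0},
    {"offset": [0,0,0],"twist": 0,"grip": 0},
    {"offset": [0,0,0],"twist": 0,"grip": 0},
    {"offset": [0,0,0],"twist": 0,"grip": 0},
    {"offset": [0,0,0],"twist": 0,"grip": 0},
  ],
)

```text
time: 11.25
tool_pos: [0.4376, 0.1292, 0.2036]
tool_rot: [0.001, 0.697, 0.717, 0.002]
contact_force: [1.5, -0.0, 6.9]
gripper_width: 0.544
```

play_rows(
  increments=[
    {"offset": [0,0,-20],"twist": 0,"grip": 0},
    {"offset": [0,0,-40],"twist": 0,"grip": 0},
    {"offset": [0,0,-60],"twist": 0,"grip": 0},
    {"offset": [0,0,-80],"twist": 0,"grip": 0},
    {"offset": [0,0,-80],"twist": 0,"grip": 0},
  ],
)

```text
time: 11.67
tool_pos: [0.4376, 0.1292, 0.2855]
tool_rot: [0.002, 0.697, 0.717, 0.003]
contact_force: [1.6, -0.1, -1.8]
gripper_width: 0.541
```

```bash
sed -i 's/^rel.*/rel([.5749,.1195,.28])/' m.py; python3 m.py
```

```text
t 11.6667 tcp [0.4376 0.1292 0.2855] grip 0.5411855412276881 F [ 1.5962 -0.0907 -1.8063]
offset mm [-13.7002 136.9604   6.5392]
```

play_rows(
  increments=[
    {"offset": [-4,34,0],"twist": 0,"grip": 0},
    {"offset": [-7,69,0],"twist": 0,"grip": 0},
    {"offset": [-10,104,0],"twist": 0,"grip": 0},
    {"offset": [-13.5,130,0],"twist": 0,"grip": 0},
    {"offset": [-13.5,138,0],"twist": 0,"grip": 0},
  ],
)

```text
time: 12.08
tool_pos: [0.5771, 0.1187, 0.2798]
tool_rot: [0.0, 0.697, 0.717, -0.0]
contact_force: [-1.8, 0.0, -1.6]
gripper_width: 0.549
```

play_rows(
  increments=[
    {"offset": [0,0,0],"twist": 0,"grip": 0},
    {"offset": [0,0,10],"twist": 0,"grip": 0},
    {"offset": [0,0,20],"twist": 0,"grip": 0},
    {"offset": [0,0,30],"twist": 0,"grip": 0},
    {"offset": [0,0,40],"twist": 0,"grip": 0},
  ],
)

```text
time: 12.5
tool_pos: [0.5731, 0.1197, 0.2392]
tool_rot: [-0.001, 0.697, 0.717, -0.001]
contact_force: [0.4, 0.6, -2.5]
gripper_width: 0.542
```

```bash
python3 m.py; python3 -c "
from h import *
manip.grab_frame('side'); find('can1','side')
im=manip.grab_frame('side');cv2.imwrite('pics/s4.png',cv2.resize(im[90:250,170:310],None,fx=3.5,fy=3.5))"
```

```text
t 12.5 tcp [0.5731 0.1197 0.2392] grip 0.5420058466192474 F [ 0.4461  0.6196 -2.4895]
offset mm [ -0.2306   1.6989 -40.8485]
can1 side tip_of 0.85 [ 0.4697  0.4534 -0.0005] [196. 149.]
can1 side tip_of 0.83 [ 0.4425 -0.0024 -0.0005] [224. 216.]
can1 side tip_of 0.78 [0.5692 0.119  0.0361] [249. 179.]
can1 side tip_of 0.58 [0.3508 0.0571 0.0001] [190. 211.]
can1 side tip_of 0.52 [ 0.5953  0.3731 -0.0032] [233. 154.]
can1 side tip_of 0.48 [ 0.7145  0.1272 -0.0042] [287. 180.]
```

play_rows(
  increments=[
    {"offset": [0,1.5,6],"twist": 0,"grip": 0},
    {"offset": [0,1.5,13],"twist": 0,"grip": 0},
    {"offset": [0,1.5,20],"twist": 0,"grip": 0},
    {"offset": [0,1.5,27],"twist": 0,"grip": 0},
    {"offset": [0,1.5,33],"twist": 0,"grip": 0},
  ],
)

```text
time: 13.07
tool_pos: [0.5759, 0.1195, 0.2074]
tool_rot: [-0.0, 0.697, 0.717, -0.0]
contact_force: [-8.7, -1.5, 57.0]
gripper_width: 0.541
```

play_rows(
  increments=[
    {"offset": [0,0,0],"twist": 0,"grip": 0},
    {"offset": [0,0,0],"twist": 0,"grip": 0},
  ],
)

```text
time: 13.23
tool_pos: [0.5761, 0.1195, 0.2077]
tool_rot: [-0.0, 0.697, 0.717, -0.0]
contact_force: [-0.5, 0.2, -2.7]
gripper_width: 0.541
```

```bash
python3 m.py; python3 -c "
from h import *
manip.grab_frame('side'); find('can1','side')"
```

```text
t 13.2333 tcp [0.5761 0.1195 0.2077] grip 0.540981878865947 F [-0.5043  0.2235 -2.6657]
offset mm [ -0.0085  -1.2244 -72.2757]
can1 side tip_of 0.98 [0.3533 0.0559 0.0012] [191. 211.]
can1 side tip_of 0.91 [ 0.4443 -0.0067 -0.0004] [224. 217.]
can1 side tip_of 0.78 [ 0.4697  0.4565 -0.0021] [196. 149.]
can1 side tip_of 0.72 [ 0.5932  0.3725 -0.0042] [232. 154.]
can1 side tip_of 0.62 [0.5728 0.1194 0.0038] [250. 187.]
can1 side tip_of 0.4 [0.5734 0.1826 0.004 ] [244. 178.]
```

Landed on the pocket floor, with a 57 N transient, so I'll be gentler next time. Next I release and press the cap.

play_rows(
  increments=[
    {"offset": [0,0,0],"twist": 0,"grip": 1},
    {"offset": [0,0,0],"twist": 0,"grip": 1},
    {"offset": [0,0,0],"twist": 0,"grip": 1},
    {"offset": [0,0,0],"twist": 0,"grip": 1},
    {"offset": [0,0,-1],"twist": 0,"grip": 1},
  ],
)

```text
time: 13.75
tool_pos: [0.5762, 0.1196, 0.2094]
tool_rot: [0.0, 0.697, 0.717, 0.0]
contact_force: [-0.4, -0.1, -0.7]
gripper_width: 0.999
```

play_rows(
  increments=[
    {"offset": [0,0,-30],"twist": 0,"grip": 1},
    {"offset": [0,0,-60],"twist": 0,"grip": 1},
    {"offset": [0,0,-90],"twist": 0,"grip": 0},
    {"offset": [0,0,-90],"twist": 0,"grip": 0},
    {"offset": [0,0,-90],"twist": 0,"grip": 0},
  ],
)

```text
time: 14.17
tool_pos: [0.577, 0.1197, 0.3024]
tool_rot: [0.002, 0.697, 0.717, 0.002]
contact_force: [-0.4, -0.5, -0.7]
gripper_width: 0.608
```

play_rows(
  increments=[
    {"offset": [0,0,0],"twist": 0,"grip": 0},
    {"offset": [0,0,0],"twist": 0,"grip": 0},
    {"offset": [0,0,0],"twist": 0,"grip": 0},
    {"offset": [0,0,10],"twist": 0,"grip": 0},
    {"offset": [0,0,20],"twist": 0,"grip": 0},
  ],
)

```text
time: 14.58
tool_pos: [0.576, 0.1196, 0.278]
tool_rot: [-0.0, 0.697, 0.717, -0.0]
contact_force: [1.1, 0.3, 0.1]
gripper_width: 0.001
```

play_rows(
  increments=[
    {"offset": [0,0,6],"twist": 0,"grip": 0},
    {"offset": [0,0,11],"twist": 0,"grip": 0},
    {"offset": [0,0,14],"twist": 0,"grip": 0},
    {"offset": [0,0,16],"twist": 0,"grip": 0},
    {"offset": [0,0,18],"twist": 0,"grip": 0},
  ],
)

```text
time: 15.0
tool_pos: [0.5763, 0.1196, 0.2616]
tool_rot: [0.0, 0.697, 0.717, 0.0]
contact_force: [-1.9, -0.9, 6.9]
gripper_width: 0.002
```

play_rows(
  increments=[
    {"offset": [0,0,2],"twist": 0,"grip": 0},
    {"offset": [0,0,4],"twist": 0,"grip": 0},
    {"offset": [0,0,6],"twist": 0,"grip": 0},
    {"offset": [0,0,8],"twist": 0,"grip": 0},
    {"offset": [0,0,8],"twist": 0,"grip": 0},
  ],
)

```text
time: 15.42
tool_pos: [0.5769, 0.1197, 0.2557]
tool_rot: [0.001, 0.697, 0.717, 0.001]
contact_force: [-3.3, 0.2, 8.2]
gripper_width: 0.002
```

play_rows(
  increments=[
    {"offset": [0,0,2],"twist": 0,"grip": 0},
    {"offset": [0,0,4],"twist": 0,"grip": 0},
    {"offset": [0,0,4],"twist": 0,"grip": 0},
  ],
)

```text
time: 15.67
tool_pos: [0.5784, 0.1199, 0.2561]
tool_rot: [0.002, 0.697, 0.717, 0.003]
contact_force: [-7.0, -1.0, 23.1]
gripper_width: -0.0
```

play_rows(
  increments=[
    {"offset": [0,0,-20],"twist": 0,"grip": 0},
    {"offset": [0,0,-50],"twist": 0,"grip": 0},
    {"offset": [-24,-27,-50],"twist": 0,"grip": 1},
    {"offset": [-48,-54,-50],"twist": 0,"grip": 1},
    {"offset": [-73,-81,-50],"twist": 0,"grip": 1},
  ],
)

```text
time: 16.08
tool_pos: [0.4968, 0.0439, 0.3005]
tool_rot: [0.001, 0.696, 0.718, 0.001]
contact_force: [-0.4, -1.6, 0.7]
gripper_width: 0.422
```

play_rows(
  increments=[
    {"offset": [-24,-27,0],"twist": 0,"grip": 1},
    {"offset": [-49,-54,0],"twist": 0,"grip": 1},
    {"offset": [-49,-54,0],"twist": 0,"grip": 1},
    {"offset": [-49,-54,0],"twist": 0,"grip": 1},
  ],
)

```text
time: 16.42
tool_pos: [0.4439, -0.0072, 0.2995]
tool_rot: [0.001, 0.698, 0.716, 0.001]
contact_force: [0.4, -0.5, 0.4]
gripper_width: 0.974
```

```bash
sed -i 's/^rel.*/rel([.445,-.0065,.20])/' m.py; python3 m.py; python3 -c "
from h import *
manip.grab_frame('side'); find('can1','side')
manip.grab_frame('top'); find('can1','top')"
```

```text
t 16.4167 tcp [ 0.4439 -0.0072  0.2995] grip 0.9737845446219635 F [ 0.3531 -0.5431  0.4239]
offset mm [ 0.6538  0.9408 99.5425]
can1 side tip_of 0.95 [ 0.4431 -0.0044  0.0003] [224. 216.]
can1 side tip_of 0.82 [ 0.3514  0.0584 -0.0004] [190. 211.]
can1 side tip_of 0.74 [0.4721 0.4545 0.0007] [196. 149.]
can1 side tip_of 0.68 [0.5732 0.1192 0.0066] [250. 187.]
can1 side tip_of 0.45 [0.5721 0.1814 0.0028] [244. 178.]
can1 side tip_of 0.39 [ 0.5926  0.3727 -0.0002] [232. 153.]
can1 top tip_of 0.78 [0.5716 0.1809 0.005 ] [198. 185.]
can1 top tip_of 0.74 [ 0.5956  0.3725 -0.0021] [140. 177.]
can1 top tip_of 0.72 [0.4721 0.452  0.0017] [113. 214.]
can1 top tip_of 0.55 [0.5811 0.1201 0.0083] [216. 182.]
can1 top tip_of 0.17 [0.7096 0.3036 0.0025] [163. 144.]
```

play_rows(
  increments=[
    {"offset": [1,1,35],"twist": 0,"grip": 1},
    {"offset": [1,1,70],"twist": 0,"grip": 1},
    {"offset": [1,1,97],"twist": 0,"grip": 1},
    {"offset": [1,1,97],"twist": 0,"grip": 0},
    {"offset": [1,1,97],"twist": 0,"grip": 0},
  ],
)

```text
time: 17.03
tool_pos: [0.4455, -0.0046, 0.201]
tool_rot: [-0.002, 0.696, 0.718, -0.001]
contact_force: [0.7, -0.4, -0.4]
gripper_width: 0.748
```

play_rows(
  increments=[
    {"offset": [0,0,0],"twist": 0,"grip": 0},
    {"offset": [0,0,0],"twist": 0,"grip": 0},
    {"offset": [0,0,0],"twist": 0,"grip": 0},
    {"offset": [0,0,0],"twist": 0,"grip": 0},
    {"offset": [0,0,0],"twist": 0,"grip": 0},
  ],
)

```text
time: 17.45
tool_pos: [0.447, -0.0054, 0.2045]
tool_rot: [0.002, 0.697, 0.717, 0.001]
contact_force: [0.3, 0.5, 6.5]
gripper_width: 0.545
```

play_rows(
  increments=[
    {"offset": [0,0,-20],"twist": 0,"grip": 0},
    {"offset": [0,0,-40],"twist": 0,"grip": 0},
    {"offset": [0,0,-60],"twist": 0,"grip": 0},
    {"offset": [0,0,-80],"twist": 0,"grip": 0},
    {"offset": [0,0,-80],"twist": 0,"grip": 0},
  ],
)

```text
time: 17.87
tool_pos: [0.4469, -0.0055, 0.2865]
tool_rot: [0.003, 0.697, 0.717, 0.002]
contact_force: [1.4, 0.2, -1.0]
gripper_width: 0.545
```

```bash
sed -i 's/^rel.*/rel([.5767,.0585,.28])/' m.py; python3 m.py
```

```text
t 17.8667 tcp [ 0.4469 -0.0055  0.2865] grip 0.5453067035622425 F [ 1.4418  0.1969 -0.9915]
offset mm [ 60.2507 131.5028   7.3828]
```

play_rows(
  increments=[
    {"offset": [15,33,0],"twist": 0,"grip": 0},
    {"offset": [30,66,0],"twist": 0,"grip": 0},
    {"offset": [45,99,0],"twist": 0,"grip": 0},
    {"offset": [55,121,0],"twist": 0,"grip": 0},
    {"offset": [60,132,0],"twist": 0,"grip": 0},
  ],
)

```text
time: 18.28
tool_pos: [0.5776, 0.0597, 0.2805]
tool_rot: [-0.0, 0.696, 0.718, -0.0]
contact_force: [-0.8, -0.3, -2.9]
gripper_width: 0.545
```

play_rows(
  increments=[
    {"offset": [0,0,0],"twist": 0,"grip": 0},
    {"offset": [0,0,10],"twist": 0,"grip": 0},
    {"offset": [0,0,20],"twist": 0,"grip": 0},
    {"offset": [0,0,30],"twist": 0,"grip": 0},
    {"offset": [0,0,40],"twist": 0,"grip": 0},
  ],
)

```text
time: 18.7
tool_pos: [0.5746, 0.0581, 0.24]
tool_rot: [-0.001, 0.697, 0.717, -0.001]
contact_force: [0.2, 0.6, -2.1]
gripper_width: 0.542
```

```bash
python3 m.py; python3 -c "
from h import *
manip.grab_frame('side'); find('can1','side')"
```

```text
t 18.7 tcp [0.5746 0.0581 0.24  ] grip 0.5418662355203305 F [ 0.1568  0.5612 -2.0749]
offset mm [  0.3075   2.0433 -40.0108]
can1 side tip_of 0.96 [0.3523 0.0574 0.0017] [191. 211.]
can1 side tip_of 0.87 [0.5724 0.059  0.0341] [256. 189.]
can1 side tip_of 0.75 [ 0.4715  0.4555 -0.0008] [196. 149.]
can1 side tip_of 0.61 [0.5728 0.1178 0.0042] [250. 187.]
can1 side tip_of 0.61 [ 0.5956  0.3724 -0.0011] [233. 154.]
can1 side tip_of 0.52 [0.5762 0.1774 0.0023] [245. 179.]
```

Aligned. I lower it gently, release, and press.

play_rows(
  increments=[
    {"offset": [0,1.5,6],"twist": 0,"grip": 0},
    {"offset": [0,1.5,13],"twist": 0,"grip": 0},
    {"offset": [0,1.5,20],"twist": 0,"grip": 0},
    {"offset": [0,1.5,26],"twist": 0,"grip": 0},
    {"offset": [0,1.5,28],"twist": 0,"grip": 0},
  ],
)

```text
time: 19.22
tool_pos: [0.5769, 0.0586, 0.2128]
tool_rot: [-0.001, 0.697, 0.717, -0.001]
contact_force: [-1.0, -0.3, -3.2]
gripper_width: 0.541
```

play_rows(
  increments=[
    {"offset": [0,0,1],"twist": 0,"grip": 0},
    {"offset": [0,0,2],"twist": 0,"grip": 0},
    {"offset": [0,0,3],"twist": 0,"grip": 0},
    {"offset": [0,0,3],"twist": 0,"grip": 0},
  ],
)

```text
time: 19.55
tool_pos: [0.5775, 0.0586, 0.2114]
tool_rot: [0.0, 0.697, 0.717, 0.0]
contact_force: [-0.2, 0.0, -2.7]
gripper_width: 0.544
```

play_rows(
  increments=[
    {"offset": [0,0,0],"twist": 0,"grip": 1},
    {"offset": [0,0,0],"twist": 0,"grip": 1},
    {"offset": [0,0,0],"twist": 0,"grip": 1},
    {"offset": [0,0,0],"twist": 0,"grip": 1},
    {"offset": [0,0,-1],"twist": 0,"grip": 1},
  ],
)

```text
time: 19.97
tool_pos: [0.5775, 0.0586, 0.2124]
tool_rot: [0.0, 0.697, 0.717, 0.0]
contact_force: [0.1, 0.4, -0.2]
gripper_width: 1.0
```

play_rows(
  increments=[
    {"offset": [0,0,-30],"twist": 0,"grip": 1},
    {"offset": [0,0,-60],"twist": 0,"grip": 1},
    {"offset": [0,0,-88],"twist": 0,"grip": 0},
    {"offset": [0,0,-88],"twist": 0,"grip": 0},
    {"offset": [0,0,-88],"twist": 0,"grip": 0},
  ],
)

```text
time: 20.38
tool_pos: [0.5783, 0.0586, 0.3032]
tool_rot: [0.002, 0.697, 0.717, 0.002]
contact_force: [-0.3, 0.8, -0.4]
gripper_width: 0.6
```

play_rows(
  increments=[
    {"offset": [0,0,0],"twist": 0,"grip": 0},
    {"offset": [0,0,0],"twist": 0,"grip": 0},
    {"offset": [0,0,0],"twist": 0,"grip": 0},
    {"offset": [0,0,10],"twist": 0,"grip": 0},
    {"offset": [0,0,20],"twist": 0,"grip": 0},
  ],
)

```text
time: 20.8
tool_pos: [0.5773, 0.0585, 0.2791]
tool_rot: [-0.0, 0.697, 0.717, -0.0]
contact_force: [-1.0, -0.6, -0.2]
gripper_width: 0.002
```

```bash
python3 m.py; python3 -c "
from h import *
manip.grab_frame('side'); find('can1','side')"
```

```text
t 20.8 tcp [0.5773 0.0585 0.2791] grip 0.0019288546345546296 F [-0.9594 -0.6425 -0.2137]
offset mm [-0.0217 -0.6371 -0.8873]
can1 side tip_of 0.74 [0.5759 0.0603 0.0005] [257. 197.]
can1 side tip_of 0.69 [ 0.3541  0.0549 -0.0006] [191. 212.]
can1 side tip_of 0.57 [0.5734 0.1812 0.0018] [244. 179.]
can1 side tip_of 0.56 [ 0.5933  0.374  -0.0023] [232. 154.]
can1 side tip_of 0.53 [ 0.4671  0.4527 -0.0013] [195. 150.]
can1 side tip_of 0.48 [0.5724 0.118  0.003 ] [250. 188.]
```

play_rows(
  increments=[
    {"offset": [0,0,6],"twist": 0,"grip": 0},
    {"offset": [0,0,12],"twist": 0,"grip": 0},
    {"offset": [0,0,15],"twist": 0,"grip": 0},
    {"offset": [0,0,17],"twist": 0,"grip": 0},
    {"offset": [0,0,19],"twist": 0,"grip": 0},
  ],
)

```text
time: 21.32
tool_pos: [0.5775, 0.0586, 0.2613]
tool_rot: [-0.0, 0.697, 0.717, 0.0]
contact_force: [-0.6, -0.5, 6.5]
gripper_width: 0.002
```

play_rows(
  increments=[
    {"offset": [0,0,2],"twist": 0,"grip": 0},
    {"offset": [0,0,4],"twist": 0,"grip": 0},
    {"offset": [0,0,6],"twist": 0,"grip": 0},
    {"offset": [0,0,8],"twist": 0,"grip": 0},
    {"offset": [0,0,8],"twist": 0,"grip": 0},
  ],
)

```text
time: 21.73
tool_pos: [0.5782, 0.0586, 0.2557]
tool_rot: [0.001, 0.697, 0.717, 0.001]
contact_force: [-2.6, 0.1, 8.7]
gripper_width: 0.001
```

play_rows(
  increments=[
    {"offset": [0,0,2],"twist": 0,"grip": 0},
    {"offset": [0,0,4],"twist": 0,"grip": 0},
    {"offset": [0,0,4],"twist": 0,"grip": 0},
  ],
)

```text
time: 21.98
tool_pos: [0.5797, 0.0587, 0.256]
tool_rot: [0.003, 0.697, 0.717, 0.002]
contact_force: [-8.0, 1.2, 22.9]
gripper_width: -0.0
```

play_rows(
  increments=[
    {"offset": [0,0,-20],"twist": 0,"grip": 0},
    {"offset": [0,0,-50],"twist": 0,"grip": 0},
    {"offset": [0,0,-80],"twist": 0,"grip": 0},
    {"offset": [-20,-20,-100],"twist": 0,"grip": 1},
    {"offset": [-45,-45,-100],"twist": 0,"grip": 1},
  ],
)

```text
time: 22.4
tool_pos: [0.5355, 0.0126, 0.356]
tool_rot: [0.005, 0.696, 0.718, 0.004]
contact_force: [0.6, -0.7, 1.9]
gripper_width: 0.274
```

```bash
sed -i 's/^rel.*/rel([.45,-.33,.33])/' m.py; python3 m.py; cat > v.py <<'E'
from h import *
import sys
for c in('top','side'):
    im=manip.grab_frame(c)
    for q in ('can1','rod','rod_hook','mat','bolt_pin','guard'): find(q,c,n=6 if q=='can1' else 2)
    cv2.imwrite(f'pics/{c}{sys.argv[1]}.png',im)
E
python3 v.py 5; python3 -c "
import cv2,numpy as np
a=cv2.imread('pics/top5.png')[95:265,150:400];b=cv2.imread('pics/side5.png')[130:300,180:380]
cv2.imwrite('pics/c5.png',np.vstack([cv2.resize(a,(600,408))[:300],cv2.resize(b,(353,300)).repeat(1,0) if 0 else cv2.copyMakeBorder(cv2.resize(b,(353,300)),0,0,0,247,0)]))"
```

```text
t 22.4 tcp [0.5355 0.0126 0.356 ] grip 0.27400480381184866 F [ 0.5581 -0.7113  1.9311]
offset mm [-339.6755  -96.7326   25.4082]
can1 top tip_of 0.76 [0.5738 0.1802 0.0023] [198. 184.]
can1 top tip_of 0.74 [ 0.5975  0.3722 -0.0012] [140. 177.]
can1 top tip_of 0.51 [0.4711 0.4499 0.0022] [113. 214.]
can1 top tip_of 0.5 [0.58   0.1212 0.0075] [216. 183.]
can1 top tip_of 0.5 [0.5786 0.0528 0.002 ] [237. 184.]
rod top tip_of 0.86 [ 0.46   -0.3385  0.0022] [357. 222.]
rod top tip_of 0.47 [0.2595 0.3998 0.0061] [123. 282.]
rod_hook top tip_of 0.78 [ 0.6774 -0.3385  0.0177] [356. 155.]
mat top tip_of 0.55 [ 0.4534 -0.3542 -0.0018] [361. 224.]
bolt_pin top tip_of 0.54 [ 0.3578 -0.1157 -0.0006] [288. 252.]
bolt_pin top tip_of 0.46 [ 0.7782 -0.0656  0.0565] [274. 121.]
guard top tip_of 0.95 [ 0.7122 -0.0831  0.1262] [281. 132.]
can1 side tip_of 0.87 [0.3523 0.057  0.0011] [191. 211.]
can1 side tip_of 0.75 [0.5728 0.1189 0.0071] [250. 186.]
can1 side tip_of 0.63 [ 0.4707  0.4533 -0.0032] [196. 150.]
can1 side tip_of 0.52 [0.5743 0.1811 0.003 ] [244. 178.]
can1 side tip_of 0.51 [0.5746 0.0583 0.004 ] [257. 197.]
can1 side tip_of 0.51 [ 0.5946  0.3713 -0.0031] [233. 154.]
rod side tip_of 0.57 [ 0.4525 -0.343   0.0016] [267. 290.]
rod_hook side tip_of 0.73 [ 0.6788 -0.3392  0.0167] [345. 263.]
mat side tip_of 0.91 [ 0.4524 -0.3566 -0.005 ] [269. 295.]
bolt_pin side tip_of 0.7 [ 0.7712 -0.0668  0.05  ] [329. 193.]
guard side tip_of 0.92 [ 0.7132 -0.0812  0.1257] [316. 178.]
```

View pics/c5.png

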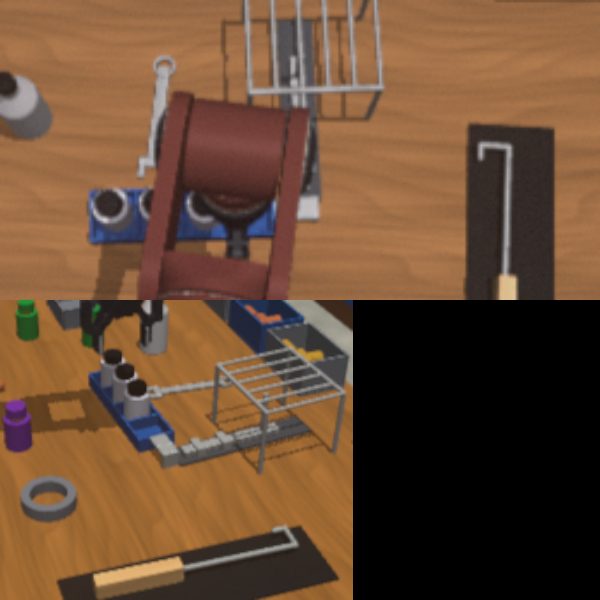

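Three cans stand in three pockets, caps down (side crop px (112,357), (125,372), (137,388)). The bolt is still open, and the rod lies on the mat with its hook turned left. Next I measure the rod accurately.

```bash
cat > rod.py <<'E'
from h import *
im=manip.grab_frame("top"); u0,v0,u1,v1=338,142,384,268
g=im[v0:v1,u0:u1]
matm=(g.max(2)<70).astype(np.uint8)
hull=np.zeros_like(matm); n,l,s,ce=cv2.connectedComponentsWithStats(matm); k=1+np.argmax(s[1:,4])
pts=np.argwhere(l==k)[:,::-1].astype(np.int32); hh=cv2.convexHull(pts); cv2.fillConvexPoly(hull,hh,1)
print("mat rect corners z=3:",[ray(*(p+[u0,v0]),.003,"top")[:2].round(4).tolist() for p in cv2.boxPoints(cv2.minAreaRect(pts))])
hull=cv2.erode(hull,np.ones((3,3)))
sat=cv2.cvtColor(g,cv2.COLOR_BGR2HSV)[:,:,1]
br=((g.max(2)>85)&(hull>0)); wood=br&(sat>70)&(g.max(2)>120)
n,l,s,ce=cv2.connectedComponentsWithStats(wood.astype(np.uint8)); k=1+np.argmax(s[1:,4]);print(s[k])
hp=np.argwhere(l==k)[:,::-1].astype(np.float32)
W=np.array([ray(*(p+[u0,v0]),.033,"top")[:2] for p in hp])
r=cv2.minAreaRect((W*1000).astype(np.float32));print("handle",r); 
d=cv2.fitLine((W*1000).astype(np.float32),cv2.DIST_L2,0,.01,.01).ravel();print("axis yaw",np.arctan2(d[1],d[0]))
st=br&(l!=k); rows=[(v,np.average(np.where(st[v])[0])) for v in range(st.shape[0]) if 0<st[v].sum()<=4]
S=np.array([ray(u+u0,v+v0,.018,"top")[:2] for v,u in rows]);print("shaft",S[::6])
E
python3 rod.py
```

```text
mat rect corners z=3: [[0.7104, -0.3038], [0.7126, -0.4248], [0.3232, -0.4065], [0.3214, -0.2924]]
[ 19  67   9  42 321]
handle ((432.22979736328125, -339.8961486816406), (25.06050682067871, 130.00875854492188), 85.77836608886719)
axis yaw -0.058306217
shaft [[ 0.6582 -0.3362]
 [ 0.6382 -0.3536]
 [ 0.6179 -0.3528]
 [ 0.5978 -0.352 ]
 [ 0.5778 -0.3513]
 [ 0.558  -0.3505]
 [ 0.5382 -0.3498]
 [ 0.5185 -0.3458]
 [ 0.4991 -0.3516]
 [ 0.4797 -0.3476]
 [ 0.4606 -0.3597]
 [ 0.4412 -0.3446]
 [ 0.4219 -0.3296]
 [ 0.4029 -0.3289]
 [ 0.3841 -0.3282]
 [ 0.3657 -0.348 ]]
```

play_rows(
  increments=[
    {"offset": [-35,-9,0],"twist": 0,"grip": 1},
    {"offset": [-70,-18,0],"twist": 0,"grip": 1},
    {"offset": [-106,-27,0],"twist": 0,"grip": 1},
    {"offset": [-141,-36,0],"twist": 0,"grip": 1},
    {"offset": [-176,-44,0],"twist": 0,"grip": 1},
  ],
)

```text
time: 23.57
tool_pos: [0.4942, -0.1663, 0.3494]
tool_rot: [0.0, 0.697, 0.717, 0.0]
contact_force: [0.1, -0.4, 0.4]
gripper_width: 1.002
```

play_rows(
  increments=[
    {"offset": [-35,-9,0],"twist": 0,"grip": 1},
    {"offset": [-70,-18,0],"twist": 0,"grip": 1},
    {"offset": [-106,-27,0],"twist": 0,"grip": 1},
    {"offset": [-141,-36,0],"twist": 0,"grip": 1},
    {"offset": [-176,-44,0],"twist": 0,"grip": 1},
  ],
)

```text
time: 23.98
tool_pos: [0.4552, -0.3438, 0.3493]
tool_rot: [0.0, 0.697, 0.717, 0.0]
contact_force: [0.5, 0.2, 0.6]
gripper_width: 1.0
```

play_rows(
  increments=[
    {"offset": [0,0,0],"twist": 0.12,"grip": 1},
    {"offset": [0,0,0],"twist": 0.24,"grip": 1},
    {"offset": [0,0,0],"twist": 0.36,"grip": 1},
    {"offset": [0,0,0],"twist": 0.48,"grip": 1},
    {"offset": [0,0,0],"twist": 0.6,"grip": 1},
  ],
)

```text
time: 24.4
tool_pos: [0.4559, -0.3423, 0.3491]
tool_rot: [-0.0, 0.879, 0.477, 0.0]
contact_force: [0.2, 1.2, 0.0]
gripper_width: 0.994
```

play_rows(
  increments=[
    {"offset": [0,0,0],"twist": 0.12,"grip": 1},
    {"offset": [0,0,0],"twist": 0.24,"grip": 1},
    {"offset": [0,0,0],"twist": 0.36,"grip": 1},
    {"offset": [0,0,0],"twist": 0.48,"grip": 1},
    {"offset": [0,0,0],"twist": 0.6,"grip": 1},
  ],
)

```text
time: 24.82
tool_pos: [0.456, -0.3421, 0.3491]
tool_rot: [-0.0, 0.981, 0.196, -0.0]
contact_force: [-0.3, -0.6, -0.0]
gripper_width: 1.002
```

play_rows(
  increments=[
    {"offset": [0,0,0],"twist": 0.12,"grip": 1},
    {"offset": [0,0,0],"twist": 0.24,"grip": 1},
    {"offset": [0,0,0],"twist": 0.36,"grip": 1},
    {"offset": [0,0,0],"twist": 0.46,"grip": 1},
    {"offset": [0,0,0],"twist": 0.46,"grip": 1},
  ],
)

```text
time: 25.23
tool_pos: [0.456, -0.3421, 0.3492]
tool_rot: [-0.0, 1.0, -0.031, -0.0]
contact_force: [-0.3, -0.4, -0.3]
gripper_width: 0.998
```

```bash
sed -i 's/^rel.*/rel([.457,-.3415,.183]);print(M,np.arctan2(M[1,0],M[0,0]))/' m.py; python3 m.py; python3 -c "
from h import *
manip.grab_frame('side'); find('rod','side',n=2);find('rod_hook','side',n=2)"
```

```text
t 25.2333 tcp [ 0.456  -0.3421  0.3492] grip 0.9984719623280004 F [-0.3068 -0.4021 -0.2643]
offset mm [  0.9614  -0.6865 166.1753]
[[ 0.9981 -0.0617 -0.    ]
 [-0.0617 -0.9981  0.    ]
 [-0.     -0.     -1.    ]] -0.06171719581978838
rod side tip_of 0.92 [ 0.4523 -0.3431  0.0009] [267. 290.]
rod_hook side tip_of 0.61 [ 0.6763 -0.3406  0.0149] [345. 265.]
rod_hook side tip_of 0.2 [ 0.6007  0.5185 -0.0023] [223. 137.]
```

play_rows(
  increments=[
    {"offset": [1,-0.7,35],"twist": 0,"grip": 1},
    {"offset": [1,-0.7,75],"twist": 0,"grip": 1},
    {"offset": [1,-0.7,115],"twist": 0,"grip": 1},
    {"offset": [1,-0.7,145],"twist": 0,"grip": 1},
    {"offset": [1,-0.7,158],"twist": 0,"grip": 1},
  ],
)

```text
time: 25.8
tool_pos: [0.4552, -0.3398, 0.1859]
tool_rot: [-0.003, 1.0, -0.029, -0.003]
contact_force: [0.3, 0.6, 0.6]
gripper_width: 1.002
```

play_rows(
  increments=[
    {"offset": [0,0,5],"twist": 0,"grip": 1},
    {"offset": [0,0,8],"twist": 0,"grip": 1},
    {"offset": [0,0,8],"twist": 0,"grip": 0.3},
    {"offset": [0,0,8],"twist": 0,"grip": 0},
    {"offset": [0,0,8],"twist": 0,"grip": 0},
  ],
)

```text
time: 26.22
tool_pos: [0.4578, -0.3423, 0.1856]
tool_rot: [0.001, 1.0, -0.03, 0.002]
contact_force: [0.5, -1.2, -0.0]
gripper_width: 0.603
```

play_rows(
  increments=[
    {"offset": [0,0,0],"twist": 0,"grip": 0},
    {"offset": [0,0,0],"twist": 0,"grip": 0},
    {"offset": [0,0,0],"twist": 0,"grip": 0},
    {"offset": [0,0,0],"twist": 0,"grip": 0},
    {"offset": [0,0,0],"twist": 0,"grip": 0},
  ],
)

```text
time: 26.63
tool_pos: [0.4575, -0.342, 0.1846]
tool_rot: [0.001, 1.0, -0.03, 0.001]
contact_force: [-0.8, -0.2, 5.7]
gripper_width: 0.265
```

play_rows(
  increments=[
    {"offset": [0,0,0],"twist": 0,"grip": 0},
    {"offset": [0,0,-5],"twist": 0,"grip": 0},
    {"offset": [0,0,-20],"twist": 0,"grip": 0},
    {"offset": [0,0,-50],"twist": 0,"grip": 0},
    {"offset": [0,0,-50],"twist": 0,"grip": 0},
  ],
)

```text
time: 27.05
tool_pos: [0.4582, -0.3425, 0.2379]
tool_rot: [0.002, 1.0, -0.03, 0.003]
contact_force: [2.1, -0.6, -0.6]
gripper_width: 0.268
```

```bash
python3 m.py; python3 -c "
from h import *
for c in('side','top'):
    im=manip.grab_frame(c); find('rod',c,n=2);find('rod_hook',c,n=2)
    cv2.imwrite(f'pics/{c}6.png',im)
b=cv2.imread('pics/side6.png')[130:320,180:400]
cv2.imwrite('pics/c6.png',cv2.resize(b,None,fx=2.6,fy=2.6))"
```

```text
t 27.05 tcp [ 0.4582 -0.3425  0.2379] grip 0.2679028793852365 F [ 2.0663 -0.5793 -0.5742]
offset mm [-1.5518 -1.215  54.838 ]
[[ 0.9982 -0.0601  0.0052]
 [-0.06   -0.9982 -0.005 ]
 [ 0.0055  0.0047 -1.    ]] -0.060069976471336085
rod side tip_of 0.8 [ 0.4492 -0.3409  0.0555] [265. 274.]
rod top tip_of 0.6 [ 0.4584 -0.3379  0.0479] [361. 221.]
rod_hook top tip_of 0.75 [ 0.6761 -0.3326  0.0632] [358. 152.]
rod_hook top tip_of 0.2 [ 0.3577 -0.1199  0.0024] [289. 253.]
```

View pics/c6.png

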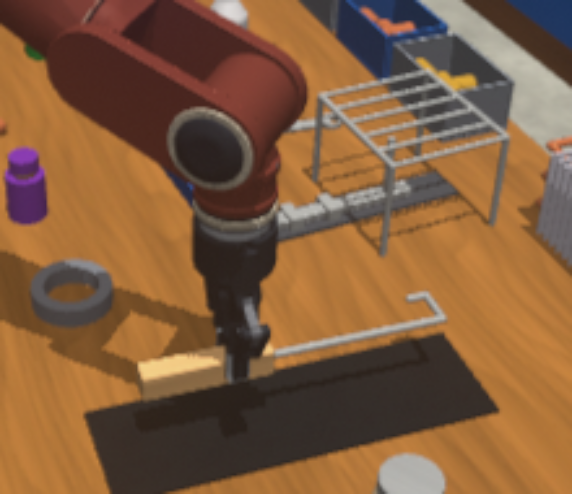

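The rod is held level, with the hook at px (425,308), about 63 mm up. I turn it to the rack's direction and move it sideways, in front of the guard.

play_rows(
  increments=[
    {"offset": [0,0,0],"twist": -0.045,"grip": 0},
    {"offset": [0,0,0],"twist": -0.09,"grip": 0},
    {"offset": [0,0,0],"twist": -0.09,"grip": 0},
  ],
)

```text
time: 27.6
tool_pos: [0.4566, -0.3411, 0.2317]
tool_rot: [-0.001, 1.0, 0.015, -0.001]
contact_force: [1.0, 0.4, -2.3]
gripper_width: 0.267
```

play_rows(
  increments=[
    {"offset": [0,-30,0],"twist": 0,"grip": 0},
    {"offset": [0,-60,0],"twist": 0,"grip": 0},
    {"offset": [0,-90,0],"twist": 0,"grip": 0},
    {"offset": [0,-120,0],"twist": 0,"grip": 0},
    {"offset": [0,-150,0],"twist": 0,"grip": 0},
  ],
)

```text
time: 28.02
tool_pos: [0.4519, -0.1901, 0.2322]
tool_rot: [-0.001, 1.0, 0.014, -0.001]
contact_force: [-0.0, -0.2, -2.3]
gripper_width: 0.267
```

play_rows(
  increments=[
    {"offset": [0,-25,0],"twist": 0,"grip": 0},
    {"offset": [0,-45,0],"twist": 0,"grip": 0},
    {"offset": [0,-55,0],"twist": 0,"grip": 0},
    {"offset": [0,-55,0],"twist": 0,"grip": 0},
    {"offset": [0,-55,0],"twist": 0,"grip": 0},
  ],
)

```text
time: 28.43
tool_pos: [0.4509, -0.1366, 0.233]
tool_rot: [0.0, 1.0, 0.015, -0.0]
contact_force: [-0.1, -0.2, -1.9]
gripper_width: 0.267
```

```bash
cat > r.py <<'E'
from h import *
x,y,a=.5758,.089,.0294
def rk(P): d=np.array(P[:2])-[x,y]; return np.r_[np.cos(a)*d[0]+np.sin(a)*d[1],-np.sin(a)*d[0]+np.cos(a)*d[1],P[2]]
import sys
s,p,M=pose();print("t",s["time"],"tcp rack",rk(p),"yaw rel rack",np.arctan2(M[1,0],M[0,0])-a,"F",np.array(s["contact_force"]))
for c in('side','top'):
    im=manip.grab_frame(c); cv2.imwrite(f'pics/{c}{sys.argv[1]}.png',im)
    for q in('rod','rod_hook','bolt_pin','guard'):
        for r in manip.tip_of(q,c)[:2]:
            print(c,q,round(r["p"],2),rk(w(r["xyz"],c)))
E
python3 r.py 7
```

```text
t 28.4333 tcp rack [-0.1315 -0.2219  0.233 ] yaw rel rack 0.0008518765467973796 F [-0.0758 -0.1886 -1.8635]
side rod 0.83 [-0.1368 -0.2192  0.049 ]
side rod 0.44 [ 0.1913 -0.1619  0.0519]
side rod_hook 0.65 [ 0.0895 -0.2029  0.0627]
side bolt_pin 0.47 [ 0.1907 -0.1617  0.0517]
side bolt_pin 0.19 [-0.1347 -0.438  -0.0043]
side guard 0.75 [ 0.1324 -0.173   0.1269]
top rod 0.74 [ 0.0032 -0.0023 -0.0002]
top rod 0.54 [-0.1323 -0.2229  0.0498]
top rod_hook 0.24 [ 0.0013 -0.0363  0.0022]
top bolt_pin 0.82 [ 0.1965 -0.1606  0.053 ]
top bolt_pin 0.71 [ 0.0013 -0.0356  0.0025]
top guard 0.73 [ 0.1297 -0.18    0.1246]
```

play_rows(
  increments=[
    {"offset": [25,0,0],"twist": 0,"grip": 0},
    {"offset": [50,0,0],"twist": 0,"grip": 0},
    {"offset": [75,0,0],"twist": 0,"grip": 0},
    {"offset": [95,0,0],"twist": 0,"grip": 0},
    {"offset": [110,0,0],"twist": 0,"grip": 0},
  ],
)

```text
time: 29.35
tool_pos: [0.5625, -0.1333, 0.2334]
tool_rot: [0.0, 1.0, 0.015, 0.0]
contact_force: [0.2, 0.1, -1.8]
gripper_width: 0.269
```

play_rows(
  increments=[
    {"offset": [10,0,0],"twist": 0,"grip": 0},
    {"offset": [20,0,0],"twist": 0,"grip": 0},
    {"offset": [30,0,0],"twist": 0,"grip": 0},
    {"offset": [34,0,0],"twist": 0,"grip": 0},
    {"offset": [34,0,0],"twist": 0,"grip": 0},
  ],
)

```text
time: 29.77
tool_pos: [0.5953, -0.1323, 0.2333]
tool_rot: [0.0, 1.0, 0.015, 0.0]
contact_force: [0.0, 0.8, -1.1]
gripper_width: 0.268
```

```bash
python3 r.py 8; python3 -c "
import cv2,numpy as np
a=cv2.imread('pics/top8.png')[85:185,230:330];b=cv2.imread('pics/side8.png')[140:240,270:370]
cv2.imwrite('pics/c8.png',np.hstack([cv2.resize(a,(400,400),interpolation=2),cv2.resize(b,(400,400),interpolation=2)]))"
```

```text
t 29.7667 tcp rack [ 0.013  -0.2218  0.2333] yaw rel rack 0.0005364214230677601 F [ 0.0482  0.7608 -1.106 ]
side rod 0.84 [ 0.0072 -0.2227  0.049 ]
side rod 0.75 [-0.2182 -0.2032 -0.0058]
side rod_hook 0.92 [ 0.237  -0.2057  0.065 ]
side bolt_pin 0.71 [ 0.1892 -0.162   0.0518]
side bolt_pin 0.68 [0.0009 0.0306 0.0014]
side guard 0.66 [ 0.1307 -0.176   0.1259]
top rod 0.41 [ 0.1311 -0.1789  0.1225]
top rod_hook 0.42 [ 0.2324 -0.2016  0.0647]
top bolt_pin 0.68 [ 0.1956 -0.1601  0.0559]
top guard 0.55 [ 0.1326 -0.1758  0.1261]
```

View pics/c8.png

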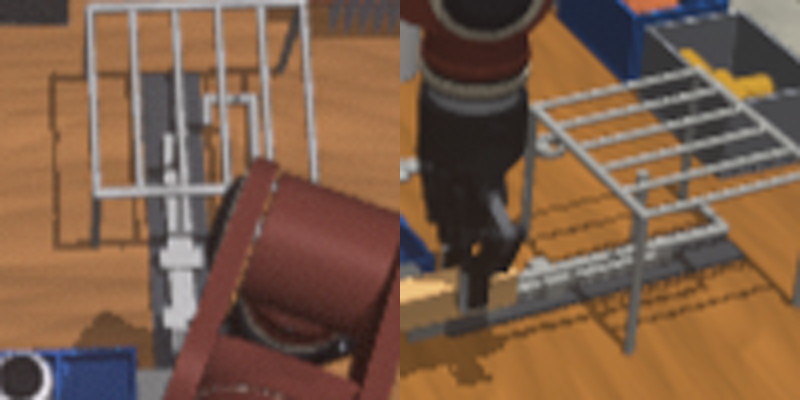

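The hook (left crop px (230,100)) is past the pin (px (168,140)) and to its right. I shift it left 40 mm.

play_rows(
  increments=[
    {"offset": [0,-10,0],"twist": 0,"grip": 0},
    {"offset": [0,-20,0],"twist": 0,"grip": 0},
    {"offset": [0,-30,0],"twist": 0,"grip": 0},
    {"offset": [0,-40,0],"twist": 0,"grip": 0},
    {"offset": [0,-40,0],"twist": 0,"grip": 0},
  ],
)

```text
time: 30.68
tool_pos: [0.5934, -0.0899, 0.233]
tool_rot: [-0.0, 1.0, 0.016, -0.0]
contact_force: [-0.4, -0.9, -2.5]
gripper_width: 0.262
```

play_rows(
  increments=[
    {"offset": [-7,0,0],"twist": 0,"grip": 0},
    {"offset": [-14,0,0],"twist": 0,"grip": 0},
    {"offset": [-21,0,0],"twist": 0,"grip": 0},
    {"offset": [-28,0,0],"twist": 0,"grip": 0},
    {"offset": [-28,0,0],"twist": 0,"grip": 0},
  ],
)

```text
time: 31.1
tool_pos: [0.5643, -0.0934, 0.233]
tool_rot: [-0.0, 1.0, 0.014, -0.0]
contact_force: [-0.5, 0.4, -2.0]
gripper_width: 0.269
```

```bash
python3 r.py 9; python3 -c "
import cv2,numpy as np
a=cv2.imread('pics/top9.png')[85:185,230:330];b=cv2.imread('pics/side9.png')[140:240,270:370]
cv2.imwrite('pics/c9.png',np.hstack([cv2.resize(a,(400,400),interpolation=2),cv2.resize(b,(400,400),interpolation=2)]))"
```

```text
t 31.1 tcp rack [-0.0169 -0.182   0.233 ] yaw rel rack -0.0005516456492917349 F [-0.5245  0.3825 -1.9586]
side rod 0.94 [-0.0209 -0.1811  0.0504]
side rod 0.63 [ 0.1912 -0.1599  0.0518]
side rod_hook 0.64 [ 0.2039 -0.1628  0.0621]
side bolt_pin 0.65 [ 0.1901 -0.161   0.0502]
top rod 0.43 [-0.1377 -0.4421 -0.0014]
top rod_hook 0.4 [ 0.2056 -0.1593  0.0653]
top bolt_pin 0.5 [ 0.1942 -0.1635  0.0547]
top bolt_pin 0.33 [ 0.2048 -0.1592  0.067 ]
top guard 0.79 [ 0.1324 -0.1757  0.1251]
```

View pics/c9.png

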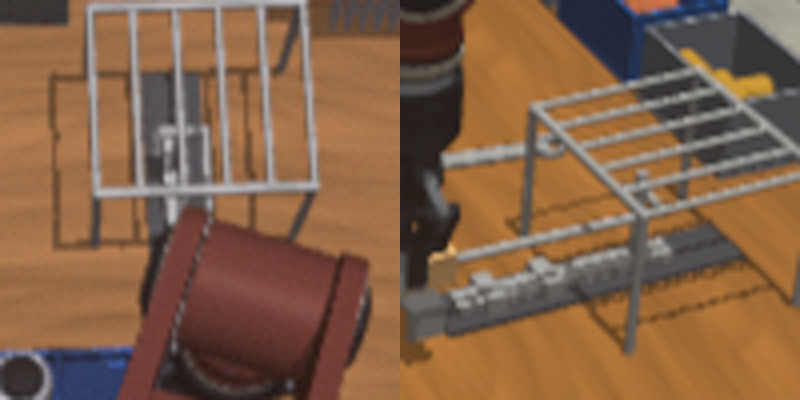

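The pin is inside the J: the cross piece is behind it and the leg on its left. Pulling.

play_rows(
  increments=[
    {"offset": [-8,0,0],"twist": 0,"grip": 0},
    {"offset": [-16,0,0],"twist": 0,"grip": 0},
    {"offset": [-24,0,0],"twist": 0,"grip": 0},
    {"offset": [-32,0,0],"twist": 0,"grip": 0},
    {"offset": [-40,0,0],"twist": 0,"grip": 0},
  ],
)

```text
time: 32.02
tool_pos: [0.5249, -0.0945, 0.2335]
tool_rot: [0.0, 1.0, 0.015, 0.001]
contact_force: [3.3, -1.6, -2.0]
gripper_width: 0.268
```

play_rows(
  increments=[
    {"offset": [-6,0,0],"twist": 0,"grip": 0},
    {"offset": [-12,0,0],"twist": 0,"grip": 0},
    {"offset": [-17,0,0],"twist": 0,"grip": 0},
    {"offset": [-21,0,0],"twist": 0,"grip": 0},
    {"offset": [-21,0,0],"twist": 0,"grip": 0},
  ],
)

```text
time: 32.43
tool_pos: [0.5061, -0.0951, 0.2351]
tool_rot: [0.0, 1.0, 0.015, 0.005]
contact_force: [13.4, 0.1, -3.6]
gripper_width: 0.265
```

```bash
python3 r.py 10
```

```text
t 32.4333 tcp rack [-0.0751 -0.182   0.2351] yaw rel rack -0.0002827661153450185 F [13.4029  0.1191 -3.6423]
side rod 0.87 [-0.0805 -0.1807  0.0527]
side rod_hook 0.78 [ 0.1478 -0.1646  0.0643]
side rod_hook 0.29 [-0.0009  0.0913  0.0003]
side bolt_pin 0.64 [ 0.1335 -0.1644  0.0531]
side bolt_pin 0.46 [ 0.1478 -0.1639  0.0616]
side guard 0.63 [ 0.1307 -0.1758  0.1245]
side guard 0.59 [-0.3084  0.3185 -0.0008]
top rod 0.67 [-0.0735 -0.1804  0.052 ]
top rod_hook 0.61 [ 0.1447 -0.1623  0.0643]
top rod_hook 0.49 [-0.0723 -0.1814  0.0528]
top bolt_pin 0.72 [ 0.1414 -0.163   0.0545]
top bolt_pin 0.22 [ 0.1439  0.0369 -0.0009]
top guard 0.94 [ 0.1337 -0.1767  0.1242]
```

The force rose to 13 N and the pin reads about rack x 137 mm, so the bolt is at its stop. I pull a little more to confirm, then free the hook by moving forward, right, then back.

play_rows(
  increments=[
    {"offset": [-2,0,0],"twist": 0,"grip": 0},
    {"offset": [-4,0,0],"twist": 0,"grip": 0},
    {"offset": [-4,0,0],"twist": 0,"grip": 0},
  ],
)

```text
time: 33.18
tool_pos: [0.5043, -0.0952, 0.2367]
tool_rot: [0.001, 1.0, 0.015, 0.009]
contact_force: [23.5, 2.7, -6.7]
gripper_width: 0.269
```

play_rows(
  increments=[
    {"offset": [10,0,0],"twist": 0,"grip": 0},
    {"offset": [20,0,0],"twist": 0,"grip": 0},
    {"offset": [30,0,0],"twist": 0,"grip": 0},
    {"offset": [36,0,0],"twist": 0,"grip": 0},
    {"offset": [36,0,0],"twist": 0,"grip": 0},
  ],
)

```text
time: 33.6
tool_pos: [0.5374, -0.0939, 0.2328]
tool_rot: [-0.0, 1.0, 0.015, -0.001]
contact_force: [-1.1, 0.2, -1.7]
gripper_width: 0.269
```

```bash
python3 r.py 11
```

```text
t 33.6 tcp rack [-0.0438 -0.1817  0.2328] yaw rel rack 0.0009692476152560227 F [-1.0706  0.1742 -1.6803]
side rod 0.59 [-0.0465 -0.1814  0.0506]
side rod_hook 0.84 [ 0.1783 -0.1619  0.0592]
side rod_hook 0.59 [-0.1354 -0.4367 -0.0072]
side bolt_pin 0.57 [ 0.1341 -0.1631  0.0511]
side guard 0.64 [ 0.1344 -0.171   0.1258]
top rod_hook 0.73 [0.0394 0.4313 0.0018]
top rod_hook 0.46 [ 0.1753 -0.1588  0.061 ]
top bolt_pin 0.65 [ 0.1419 -0.1612  0.055 ]
top guard 0.97 [ 0.1329 -0.1762  0.126 ]
top guard 0.2 [0.0002 0.09   0.0026]
```

play_rows(
  increments=[
    {"offset": [0,10,0],"twist": 0,"grip": 0},
    {"offset": [0,20,0],"twist": 0,"grip": 0},
    {"offset": [0,30,0],"twist": 0,"grip": 0},
    {"offset": [0,41,0],"twist": 0,"grip": 0},
    {"offset": [0,41,0],"twist": 0,"grip": 0},
  ],
)

```text
time: 34.52
tool_pos: [0.538, -0.1373, 0.2335]
tool_rot: [0.001, 1.0, 0.014, 0.0]
contact_force: [0.4, -0.2, -2.2]
gripper_width: 0.27
```

play_rows(
  increments=[
    {"offset": [-15,0,0],"twist": 0,"grip": 0},
    {"offset": [-35,0,0],"twist": 0,"grip": 0},
    {"offset": [-55,0,0],"twist": 0,"grip": 0},
    {"offset": [-75,0,0],"twist": 0,"grip": 0},
    {"offset": [-90,0,0],"twist": 0,"grip": 0},
  ],
)

```text
time: 34.93
tool_pos: [0.4465, -0.1378, 0.2328]
tool_rot: [-0.0, 1.0, 0.015, -0.001]
contact_force: [0.2, 0.5, -1.9]
gripper_width: 0.264
```

```bash
python3 r.py 12; python3 -c "
import cv2,numpy as np
a=cv2.imread('pics/top12.png')[85:235,180:380];b=cv2.imread('pics/side12.png')[130:280,190:390]
cv2.imwrite('pics/c12.png',np.hstack([cv2.resize(a,(400,300),interpolation=2),cv2.resize(b,(400,300),interpolation=2)]))"
```

```text
t 34.9333 tcp rack [-0.1359 -0.2229  0.2328] yaw rel rack -0.00018079335091927135 F [ 0.2092  0.5231 -1.9244]
side rod 0.74 [-0.1409 -0.2226  0.0503]
side rod_hook 0.58 [ 0.0837 -0.2028  0.0628]
side rod_hook 0.17 [-0.0035  0.0018 -0.0031]
side bolt_pin 0.79 [ 0.1348 -0.1642  0.0481]
side guard 0.59 [ 0.1329 -0.1732  0.1233]
top rod 0.63 [-0.1311 -0.2222  0.0524]
top rod 0.22 [ 0.1369  0.2133 -0.0013]
top rod_hook 0.67 [ 0.0851 -0.2038  0.0627]
top bolt_pin 0.55 [ 0.1434 -0.1629  0.0568]
top guard 0.95 [ 0.1336 -0.1753  0.1239]
```

View pics/c12.png

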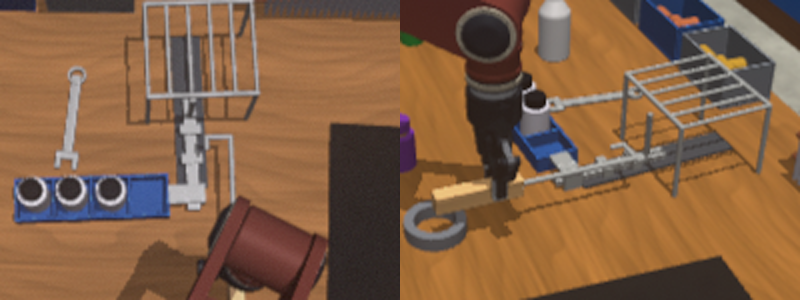

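The bolt's nose goes through the keeper (px (193,205)) and the hook is free. Now back to the mat.

play_rows(
  increments=[
    {"offset": [0,35,0],"twist": 0,"grip": 0},
    {"offset": [0,70,0],"twist": 0,"grip": 0},
    {"offset": [0,105,0],"twist": 0,"grip": 0},
    {"offset": [0,140,0],"twist": 0,"grip": 0},
    {"offset": [0,175,0],"twist": 0,"grip": 0},
  ],
)

```text
time: 35.85
tool_pos: [0.4533, -0.3143, 0.2331]
tool_rot: [-0.0, 1.0, 0.015, 0.0]
contact_force: [0.8, 0.5, -2.0]
gripper_width: 0.269
```

play_rows(
  increments=[
    {"offset": [0,25,0],"twist": 0,"grip": 0},
    {"offset": [0,38,0],"twist": 0.04,"grip": 0},
    {"offset": [0,38,0],"twist": 0.08,"grip": 0},
    {"offset": [0,38,0],"twist": 0.08,"grip": 0},
    {"offset": [0,38,0],"twist": 0.08,"grip": 0},
  ],
)

```text
time: 36.27
tool_pos: [0.4543, -0.3501, 0.2327]
tool_rot: [-0.001, 1.0, -0.025, -0.0]
contact_force: [0.5, 0.1, -1.8]
gripper_width: 0.266
```

play_rows(
  increments=[
    {"offset": [0,0,10],"twist": 0,"grip": 0},
    {"offset": [0,0,20],"twist": 0,"grip": 0},
    {"offset": [0,0,30],"twist": 0,"grip": 0},
    {"offset": [0,0,38],"twist": 0,"grip": 0},
    {"offset": [0,0,42],"twist": 0,"grip": 0},
  ],
)

```text
time: 36.68
tool_pos: [0.4536, -0.3496, 0.1887]
tool_rot: [-0.001, 1.0, -0.025, -0.001]
contact_force: [0.4, 0.2, -2.8]
gripper_width: 0.27
```

play_rows(
  increments=[
    {"offset": [0,0,1],"twist": 0,"grip": 0},
    {"offset": [0,0,2],"twist": 0,"grip": 0},
    {"offset": [0,0,3],"twist": 0,"grip": 0},
    {"offset": [0,0,3],"twist": 0,"grip": 0},
  ],
)

```text
time: 37.02
tool_pos: [0.4544, -0.3508, 0.1886]
tool_rot: [0.0, 1.0, -0.025, 0.0]
contact_force: [0.5, -0.1, -1.7]
gripper_width: 0.266
```

```bash
python3 m.py; python3 -c "
from h import *
for c in('side','top'):
    im=manip.grab_frame(c); find('rod',c,n=2);find('rod_hook',c,n=2);find('mat',c,n=2)"
```

```text
t 37.0167 tcp [ 0.4544 -0.3508  0.1886] grip 0.26637886007615147 F [ 0.5433 -0.1029 -1.6794]
offset mm [ 2.1035 -9.3724  5.5654]
[[ 0.9987 -0.0502  0.0005]
 [-0.0502 -0.9987 -0.0006]
 [ 0.0006  0.0006 -1.    ]] -0.050192314529993155
rod side tip_of 0.65 [ 0.4473 -0.3496  0.0046] [266. 291.]
rod_hook side tip_of 0.61 [ 0.6752 -0.3458  0.0182] [345. 265.]
mat side tip_of 0.72 [ 0.4543 -0.3541 -0.0033] [269. 294.]
rod top tip_of 0.22 [ 0.7131 -0.0836  0.1254] [282. 132.]
rod_hook top tip_of 0.51 [ 0.6751 -0.3424  0.0176] [357. 156.]
mat top tip_of 0.68 [ 0.4529 -0.3576  0.0001] [363. 224.]
```

play_rows(
  increments=[
    {"offset": [0,0,1],"twist": 0,"grip": 0},
    {"offset": [0,0,2],"twist": 0,"grip": 0},
    {"offset": [0,0,3],"twist": 0,"grip": 0},
    {"offset": [0,0,3],"twist": 0,"grip": 0},
  ],
)

```text
time: 37.75
tool_pos: [0.4543, -0.3506, 0.1854]
tool_rot: [-0.0, 1.0, -0.025, -0.0]
contact_force: [-0.3, 0.4, -1.4]
gripper_width: 0.27
```

play_rows(
  increments=[
    {"offset": [0,0,0],"twist": 0,"grip": 0.5},
    {"offset": [0,0,0],"twist": 0,"grip": 0.8},
    {"offset": [0,0,0],"twist": 0,"grip": 1},
    {"offset": [0,0,0],"twist": 0,"grip": 1},
    {"offset": [0,0,0],"twist": 0,"grip": 1},
  ],
)

```text
time: 38.17
tool_pos: [0.4543, -0.3506, 0.1853]
tool_rot: [0.0, 1.0, -0.025, 0.0]
contact_force: [0.6, 0.6, -0.5]
gripper_width: 0.952
```

play_rows(
  increments=[
    {"offset": [0,0,-20],"twist": 0,"grip": 1},
    {"offset": [0,0,-50],"twist": 0,"grip": 1},
    {"offset": [0,0,-90],"twist": 0,"grip": 1},
    {"offset": [0,0,-130],"twist": 0,"grip": 1},
    {"offset": [0,0,-170],"twist": 0,"grip": 1},
  ],
)

```text
time: 38.58
tool_pos: [0.454, -0.3503, 0.3567]
tool_rot: [-0.0, 1.0, -0.025, -0.0]
contact_force: [0.4, 0.3, 0.5]
gripper_width: 1.001
```

play_rows(
  increments=[
    {"offset": [-20,35,0],"twist": 0,"grip": 1},
    {"offset": [-40,65,0],"twist": 0,"grip": 1},
    {"offset": [-50,95,0],"twist": 0,"grip": 1},
    {"offset": [-50,95,0],"twist": 0,"grip": 1},
    {"offset": [-50,95,0],"twist": 0,"grip": 1},
  ],
)

```text
time: 39.0
tool_pos: [0.3988, -0.444, 0.3552]
tool_rot: [-0.0, 1.0, -0.026, 0.0]
contact_force: [0.9, 1.3, -0.4]
gripper_width: 1.0
```

```bash
python3 m.py; python3 v.py 13; python3 -c "
import cv2,numpy as np
a=cv2.imread('pics/top13.png')[85:275,130:400];b=cv2.imread('pics/side13.png')[130:320,180:400]
cv2.imwrite('pics/c13.png',np.vstack([cv2.resize(a,(420,296),interpolation=2),cv2.resize(b[:, :],(420,300),interpolation=2)]))"
```

```text
t 39.0 tcp [ 0.3988 -0.444   0.3552] grip 0.9995321072990789 F [ 0.9011  1.3202 -0.3748]
offset mm [  52.7097 -105.3971  172.239 ]
[[ 0.9986 -0.0528  0.0002]
 [-0.0528 -0.9986  0.0003]
 [ 0.0002 -0.0003 -1.    ]] -0.05284734816406735
can1 top tip_of 0.83 [ 0.5961  0.3721 -0.0013] [140. 177.]
can1 top tip_of 0.81 [0.5816 0.1206 0.0069] [216. 182.]
can1 top tip_of 0.67 [0.5747 0.1797 0.0017] [198. 184.]
can1 top tip_of 0.61 [0.3549 0.0548 0.0019] [235. 253.]
can1 top tip_of 0.59 [ 0.4712  0.4485 -0.0001] [114. 214.]
can1 top tip_of 0.56 [0.5761 0.0562 0.0014] [236. 184.]
rod top tip_of 0.63 [ 0.4543 -0.3482  0.0023] [360. 223.]
rod top tip_of 0.52 [ 0.7132 -0.0847  0.125 ] [282. 132.]
rod_hook top tip_of 0.85 [ 0.6754 -0.3406  0.017 ] [357. 156.]
rod_hook top tip_of 0.55 [0.2601 0.3999 0.0036] [123. 281.]
mat top tip_of 0.82 [ 0.4515 -0.3549 -0.0002] [362. 224.]
mat top tip_of 0.57 [ 0.4569 -0.3503  0.004 ] [361. 223.]
bolt_pin top tip_of 0.63 [ 0.7202 -0.0706  0.0542] [276. 138.]
guard top tip_of 0.73 [ 0.7143 -0.0851  0.1253] [282. 132.]
guard top tip_of 0.42 [0.5801 0.1206 0.008 ] [216. 183.]
can1 side tip_of 0.91 [0.3485 0.0568 0.0005] [189. 212.]
can1 side tip_of 0.54 [ 0.5444 -0.5316 -0.0018] [335. 337.]
rod side tip_of 0.96 [ 0.4496 -0.3489  0.0046] [266. 291.]
rod_hook side tip_of 0.75 [ 0.6766 -0.3448  0.0169] [346. 265.]
mat side tip_of 0.75 [ 0.4527 -0.3528 -0.002 ] [268. 293.]
bolt_pin side tip_of 0.79 [ 0.7146 -0.0679  0.0499] [313. 197.]
guard side tip_of 0.71 [ 0.713  -0.0784  0.1279] [316. 177.]
guard side tip_of 0.25 [ 0.7118  0.128  -0.0017] [286. 180.]
```

View pics/c13.png

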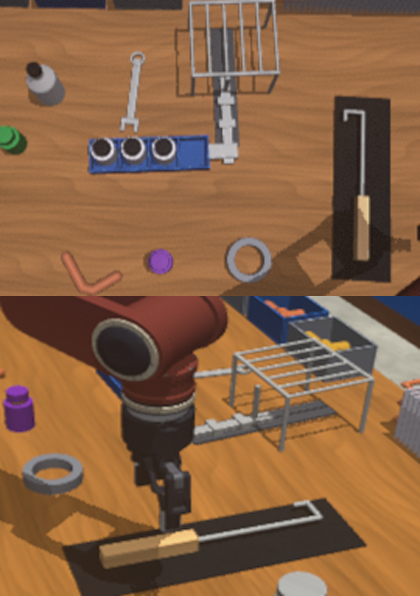

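All checks agree: the three cans are in their pockets, the pin has moved about 57 mm, and the rod lies along the mat. Handing in.

```bash
python3 -c "
from plant import manip
print(manip.job_done())"
```

```text
the job is handed in; nothing more can be done
None
```

I've handed the job in with every step done, at about 39 s of the 210 s allowed. The system reports no verdict.

- **Cans:** Three cans were present, and each stands upright in its own rack pocket. The fourth pocket is empty, and I left the green and purple look-alikes alone.
- **Caps:** I pressed each cap until it stopped at about 20–23 N. The fingertips stopped at nearly the same height each time, 82.5–82.7 mm, against 82 mm for a cap fully home.
- **Bolt:** I drew it with the rod's hook to its stop, where the force rose to 23 N. Both cameras show the pin moved about 56–57 mm from where it started. The fingers stayed well clear of the bolt.
- **Rod:** It lies flat along the mat, within about 7 mm of its place and nearly in line with it. The gripper is open and clear.

**Disagreements and force peak:**
- **Middle can:** The network put its underside at 7–8 mm, while the other two read 1–4 mm. The limit is 10 mm. Its cap stopped at the same height as the others, so I took this as network error.
- **Landing:** That same can landed with a brief 57 N wrist force. The limit is 120 N.
- **Last side picture:** The arm hid the cans in that view, so their final check rests on the top camera alone.

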